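# Slide the soldering plate onto its three-ball mount and shut the gate

### The arm

A 7-joint arm with a two-finger parallel gripper is mounted at the origin on the work surface. World frame = base frame: x ahead of the robot, y to its left, z up, the work surface at z = 0. Lengths are in m, angles in degrees, forces in N, time in s.
With the tool pointing down it reaches from about 0.425 to 0.875 m from the base axis. Payload 4.7 kg.
Tool frame: the origin (TCP) lies at the very end of the fingers, on their centre line; the grasp point (between the pads) lies 19 mm behind it; z points along the fingers, y is the line along which they close (so a half turn about z gives the same grasp; the last joint's range is limited). The gripper opens to 87 mm and grips with 3 to 60 N. Pads are 19 mm wide; open, the fingers measure 117 mm over their backs; the gripper's body (75 mm by 190 mm) begins 51 mm behind the grasp point.
Start: joints at [74.49, 18.392, -4.016, 83.108, 1.295, 78.541, -3.26], TCP at [0.183, -0.624, 0.192] pointing down, gripper open.
Joint ranges: [-163.93, 163.93], [-17.29, 119.83], [-79.2, 71.16], [3.27, 140.29], [-89.18, 269.18], [5.43, 117.66], [-154.24, 154.24]. Speed limits (degrees/s): [147.25, 147.25, 180, 180, 180, 180, 180].

### API

Orientations are given as [roll, pitch, yaw] about the fixed x, y, z axes, in that order (R = Rz(yaw) Ry(pitch) Rx(roll)).
In Python, from cell import get_obs, eyes, env gives the robot as it stands.
- The arm moves only by the tool servo_tool, never from a script. Its argument "series" is a list that holds one entry, the list of rows, each a list of 7 numbers: the shift along the tool's x, y, z in units of 300 mm (1.0 is 300 mm), then the turn, a rotation vector about the tool's x, y, z in units of pi rad (1.0 is pi rad), then the opening, from 0 (shut) to 1 (fully open). In form: [[[tx, ty, tz, wx, wy, wz, gripper], ...]]. A call has 1 to 12 rows; each row is the pose to reach, as a shift and turn from the pose commanded when the call began, along the tool's axes at that moment, turning the shorter way round; what a row does not reach only later rows make up. A row lasts 1/12 s, in which the tool goes at most 41.7 mm and 7.16 degrees, less where a joint would pass 70% of its speed; a pose out of reach is approached as far as the arm can. A call with a number of a shift or a turn outside -1 to 1 is refused whole. A call with a gripper value outside its range is refused whole. The fingers move at their own pace and stop on an object; "grip_force" is the grip in N (left out, the last holds). Time passes only in rows, so rows that repeat a pose let the fingers close. It gives the time, the measured TCP pose, the force, the opening and the grip force at its end, in the units of the state.
- get_obs(): the state, without advancing time (a new reading comes with each control period).
- eyes.read_camera(name): name is "side" or "top" or "wrist"; returns a dict with "frame" (384x512x3 uint8, red, green, blue), "depth" (384x512 float32, m along the optical axis (not along the pixel's ray), 0 where there is no reading), "fx", "fy", "cx", "cy" (pixels), "origin" and "rotation" of the camera in the world; the wrist camera has in their place "mount" (4x4, takes a point from camera to tool coordinates, whose origin is the TCP and whose axes are the flange's). Camera axes: x right, y down, z forward; pixel columns grow to the right and rows downward; lengths in m; the calibration is good to about 2 mm. The wrist camera is an equidistant fisheye: a pixel r from the principal point sees the ray r / f radians off the axis. A picture is of the moment at which its call begins: read the wrist's pose just before it.
- env.sign_off(): hands the job in; it is judged then, once.
The state is a dict: "time_s": time; "qpos": joint angles; "joint_velocities": joint speeds; "effort": joint torques, N m; "tool_pos": TCP position; "tool_rot": TCP orientation; "force": force on the tool from outside, world axes, zero at the start; "wrist_torque": the same for the moment, N m; "grip_width": finger opening in m; "grasp_force": force on a finger pad.
Only numpy, scipy, OpenCV 4.12 (cv2) and the standard library are available. Lean on these libraries where they do the work, as an engineer would, in place of code of your own. Each camera call takes 0.05 s, during which the arm holds its last target. There are 200 camera calls.

### The job

Slide the plate with the white soldering brick along the loading deck and in under the two red spring arms until it drops fully home on the three steel balls. Then swing the yellow gate shut behind it. Keep the plate on the mount without lifting or tipping it, and leave everything else on the bench where it is.

Things in the scene. Friction and masses are not known exactly. Their poses are not given: they have to be found in the camera images.
- dock: Fixed mount, one piece. Origin at bench height under the middle of the plate's home place. x = direction in which the plate is slid in (away from the robot), y left, z up. From x -62 to +85 mm, y +-105, a dark base 20 high that carries the balls, pillars, spring arms and end stops; on the near side the loading deck.
- deck_mid (a point): Point on the slate-blue loading deck's flat top, 35 mm above the bench. The deck has no rims; it runs from dock x = -240 to -62 and from y = -105 to +115 mm. Sliding the plate on it takes about 4 N.
- ball_far (a point): Top of the far one of three polished steel balls, radius 10, tops 34 mm above the bench; ball centres at dock (x, y) = (38, 0), (-38, 45) and (-38, -45) mm.
- pillar_left (a point): Top of the left brass guide pillar, radius 9, 56 mm high, on dock (0, 78); its twin stands on (0, -78). 138 mm remain between them for the 130 mm wide plate.
- spring_tip_left (a point): Centre of the white nylon ball (radius 7) at the tip of the left red spring arm, at dock x = 0, y = 56, reaching in from the side above the plate's rim (arm at most 75 mm high). Empty, the ball's underside is 46 above the bench; the plate's front ramp lifts it, then it presses the plate down with 3 to 4 N. So the plate cannot be lowered in from above. Getting past both arms takes up to 15 N.
- spring_tip_right (a point): The same on the right spring arm, at dock x = 0, y = -56 mm.
- stop_left (a point): Top of the near face of one of two brass end stops, 20 wide, 50 mm high, at dock x = 59, y = +30 and -30: they stop the plate's front edge 4 mm beyond home.
- plate: Loose aluminium plate, 110 (x) x 130 (y) x 20 mm, about 0.6 kg. Origin: centre of underside. Front (+x) edge has ramped rims and cut corners; three vee slots below match the balls. Starts flat on the deck, turned up to 15 deg. Home: origin over the dock's, axes parallel, 28 mm above the bench; within 6 mm of home it drops 6 mm as slots meet balls and springs and vees draw it in.
- plate_rear (a point): Middle of the plate's rear edge, a plain upright face 130 wide and 20 high, 55 mm behind the plate's origin, half-way up. The plate's sides are plain upright faces 65 mm either side.
- brick_top (a point): Centre of the top of the white soldering brick fixed on the plate: 80 (x) x 84 (y) x 22 mm, its top 42 above the plate's underside; three silver rings stand on it, stuck fast, 7 mm high.
- gate (a joint): Yellow gate, bar 112 long, 10 wide, 38 to 48 mm above the bench, on an upright pivot. 0 rad = shut, across the deck behind the seated plate, 7 mm clear of it, pointing to dock -y (end stop). Grows opening, clockwise from above: pi/2 points to dock -x, pi to +y. Starts at 2.1 to 2.7, stays where left, needs 0.5 N at the post. A plate not home blocks it.
- gate_knob (a point): On the axis of the black upright post near the gate's free end: 14 mm across, from 48 to 84 mm above the bench (this point at 71); 100 mm from the pivot.
- gate_pivot (a point): On the gate's upright pivot axis, at dock x = -67, y = 98 mm, 43 above the bench.
- flux_jar: Bystander: glass jar with a blue cap, 60 mm across, 70 high (mm). Origin at the middle of its underside. To be left alone.
- torch: Bystander: brass hand torch with black nozzle lying on its side, 176 long (mm). Origin at the middle of its underside. To be left alone.
- dish: Bystander: white ceramic bowl, 90 mm across, 40 high (mm). Origin at the middle of its underside. To be left alone.
- pliers: Bystander: red-handled pliers lying flat, 140 long (mm). Origin at the middle of its underside. To be left alone.
- hammer: Bystander: hammer lying flat, 220 long (mm). Origin at the middle of its underside. To be left alone.
- bench_block: Bystander: square steel block, 90 x 90 x 25 (mm). Origin at the middle of its underside. To be left alone.
- spare_brick: Bystander: off-white spare firebrick, 110 x 75 x 25 (mm). Origin at the middle of its underside. To be left alone.
- tool_cup: Bystander: dark steel cup, 76 mm across, 85 high (mm). Origin at the middle of its underside. To be left alone.

How it is judged:
By the outcome, as a careful person would: the job done as asked, in the order asked, and still so for the second after the job is handed in, with the robot touching nothing.
It also fails if it takes over 72 s, if anything falls off the work surface, if the arm or the gripper's body presses on something with over 40 N, if the wrist force passes 120 N, or if a joint passes its speed limit or range.

## Working session

There is one attempt and no reset: what is moved stays moved. The work goes in short steps, Python scripts to look and compute and a tool call to move; the robot and the scene stay as the last step left them, time stands still between calls to the robot, and variables do not carry over. Pictures are saved under pics/ and viewed, at most 12 in all, crops included, and the job is handed in when it is done.

Besides the shell and the picture viewer there is one more tool, called after "Call:" as a command line: name --argument value ..., lists and objects as JSON in quotes. servo_tool: Moves the arm, as the interface text tells. Shifts and turns lie within -1 to 1; 1 stands for 300 mm of shift or pi rad of turn. Its arguments: {"type":"object","properties":{"series":{"type":"array"},"grip_force":{"type":"number"}},"required":["series"]}

```bash
mkdir -p pics
cat > h.py <<'E'
import numpy as np, cv2
from cell import get_obs, eyes, env
def cloud(c):
    d=c["depth"]; v,u=np.mgrid[:d.shape[0],:d.shape[1]]
    P=np.stack([(u-c["cx"])/c["fx"]*d,(v-c["cy"])/c["fy"]*d,d],-1)
    return P@np.array(c["rotation"]).T+np.array(c["origin"])
E
python3 - <<'E'
from h import *
print({k:np.round(v,3).tolist() for k,v in get_obs().items()})
for n in("top","side"):
    c=eyes.read_camera(n); cv2.imwrite(f"pics/{n}.png",c["frame"][:,:,::-1]); np.savez(n,**c)
    print(n,c["origin"],np.round(c["rotation"],3).tolist(),c["fx"],c["cx"],c["cy"],(c["depth"]>0).mean())
E
```

```text
{'time_s': 0.0, 'qpos': [74.489, 18.441, -4.015, 83.175, 1.295, 78.541, -3.259], 'joint_velocities': [0.005, 0.039, -0.025, 0.138, -0.022, -0.003, -0.0], 'effort': [-0.001, -49.129, -0.404, -31.253, -0.064, 0.044, 0.0], 'tool_pos': [0.182, -0.623, 0.191], 'tool_rot': [-179.888, 0.006, 16.321], 'force': [-0.14, 0.13, 0.645], 'wrist_torque': [0.019, 0.022, -0.002], 'grasp_force': 0.0, 'grip_width': 0.087}
top [ 0.48113185 -0.03337272  1.29599619] [-173.489, 1.407, -90.364] 408.11224538817663 259.68805252639436 192.9994033920373 0.996002197265625
side [0.49254086 1.28755979 0.9416074 ] [-123.5, 0.696, -174.921] 438.69555935506884 255.3162120201474 190.7323383315474 0.99603271484375
```

View pics/top.png

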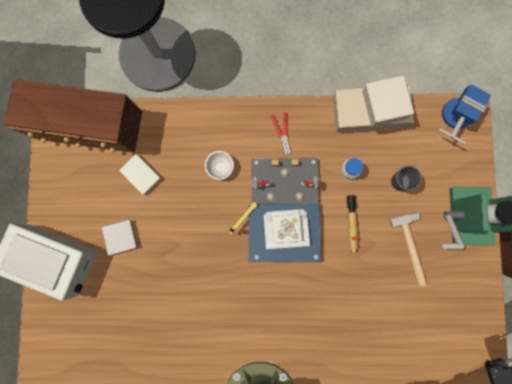

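View pics/side.png

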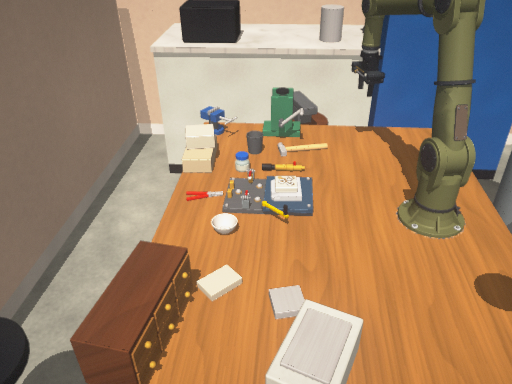

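```bash
cat > h.py <<'E'
import numpy as np, cv2
from scipy.spatial.transform import Rotation as R
from cell import get_obs, eyes, env
def cloud(c):
    d=c["depth"]; v,u=np.mgrid[:d.shape[0],:d.shape[1]]
    P=np.stack([(u-c["cx"])/c["fx"]*d,(v-c["cy"])/c["fy"]*d,d],-1)
    return P@R.from_euler("xyz",c["rotation"],degrees=True).as_matrix().T+np.array(c["origin"])
def rect(p): 
    r=cv2.minAreaRect((p[:,:2]*1000).astype(np.float32)); return np.round(r[0],1),np.round(r[1],1),round(r[2],1)
E
python3 - <<'E'
from h import *
c=eyes.read_camera("top"); P=cloud(c); f=c["frame"]; hsv=cv2.cvtColor(f,cv2.COLOR_RGB2HSV)
H,S,V=[hsv[...,i].astype(int) for i in range(3)]
W=np.zeros(H.shape,bool); W[150:270,225:328]=1
z=P[...,2]
print("bench z",np.median(z[280:330,200:330]))
deck=W&(H>95)&(H<125)&(S>60)&(V>40)
print("deck", rect(P[deck]),deck.sum(),np.median(z[deck]))
# largest component
def comp(m):
    n,l,s,_=cv2.connectedComponentsWithStats(m.astype(np.uint8)); i=1+np.argmax(s[1:,4]); return l==i
m=comp(deck); print("deckc",rect(P[m]),m.sum(),np.median(z[m]))
d=comp(W&(z>.012)); print("dock all",rect(P[d]))
d=comp(W&(z>.012)&~((H>20)&(H<35)&(S>150))); print("dock nogate",rect(P[d]))
pl=comp(W&(V>150)&(S<60)&(z>.048)); print("plate", rect(P[pl]),pl.sum())
b=comp(pl&(z>.068)); print("brick",rect(P[b]),b.sum(),np.median(z[b]),P[b].mean(0))
y=comp(W&(H>20)&(H<35)&(S>150)); print("gate",rect(P[y]),y.sum(),np.median(z[y]))
red=W&((H<8)|(H>172))&(S>140)
n,l,s,cc=cv2.connectedComponentsWithStats(red.astype(np.uint8))
for i in range(1,n): 
    if s[i,4]>5: print("red",cc[i],s[i,4],P[l==i].mean(0))
cv2.imwrite("pics/crop.png",cv2.resize(f[145:270,220:330,::-1],None,fx=5,fy=4.8,interpolation=cv2.INTER_CUBIC)[:600])
E
```

```text
bench z 5.436721315310589e-05
deck (array([504.3, -78.1]), array([171. , 211.6]), 0.1) 1853 0.035220310449538106
deckc (array([504.3, -78.1]), array([171. , 211.6]), 0.1) 1852 0.03521841723700703
dock all (array([578.2, -47.7]), array([325.6, 277.3]), 0.0)
dock nogate (array([578.2, -47.7]), array([325.6, 277.3]), 0.0)
plate (array([515.7, -82.3]), array([110.3, 130. ]), 3.8) 1426
brick (array([515.3, -77.8]), array([79.9, 93.4]), 4.1) 705 0.07776463369640729 [ 0.5143012  -0.08096481  0.07975901]Traceback (most recent call last):
  File "<stdin>", line 17, in <module>
  File "<stdin>", line 11, in comp
    return _wrapfunc(a, 'argmax', axis=axis, out=out, **kwds)
    return bound(*args, **kwds)
ValueError: attempt to get argmax of an empty sequence
```

Run:
```python
from h import *
c=eyes.read_camera("top"); P=cloud(c); f=c["frame"]; hsv=cv2.cvtColor(f,cv2.COLOR_RGB2HSV)
H,S,V=[hsv[...,i].astype(int) for i in range(3)]
W=np.zeros(H.shape,bool); W[150:270,225:328]=1
z=P[...,2]
y=W&(H>18)&(H<35)&(S>130)&(V>120)
n,l,s,cc=cv2.connectedComponentsWithStats(y.astype(np.uint8))
for i in range(1,n): 
    if s[i,4]>5: print("yel",cc[i],s[i,4],rect(P[l==i]),np.median(z[l==i]))
red=W&((H<8)|(H>172))&(S>140)
n,l,s,cc=cv2.connectedComponentsWithStats(red.astype(np.uint8))
for i in range(1,n): 
    if s[i,4]>5: print("red",cc[i],s[i,4],P[l==i].mean(0))
k=W&(z>.06)&(V<70); k[:,260:]=0
print("knob",k.sum(),P[k].mean(0),np.argwhere(k).mean(0))
base=W&(z>.015)&(z<.026); base[206:]=0; print("base",rect(P[base]))
cv2.imwrite("pics/crop.png",cv2.resize(f[145:270,220:330,::-1],None,fx=5,fy=4.8,interpolation=cv2.INTER_CUBIC)[:600])
```

```text
yel [243.31724138 216.75172414] 145 (array([520.9,  32. ]), array([121.6,  92.9]), 21.3) 0.04736943789359427
yel [230.27272727 232.36363636] 11 (array([503.9,  88.8]), array([ 8.8, 10.9]), 49.4) 0.04496345347040198
red [308.16666667 182.16666667] 24 [ 0.65347352 -0.15141687  0.06603571]
red [262.13636364 182.72727273] 22 [ 0.65373384 -0.01164752  0.06159363]
knob 2 [0.51001851 0.07960678 0.08594792] [230.  231.5]
base (array([669.1, -39.4]), array([295.8, 149.3]), 88.9)
```

View pics/crop.png

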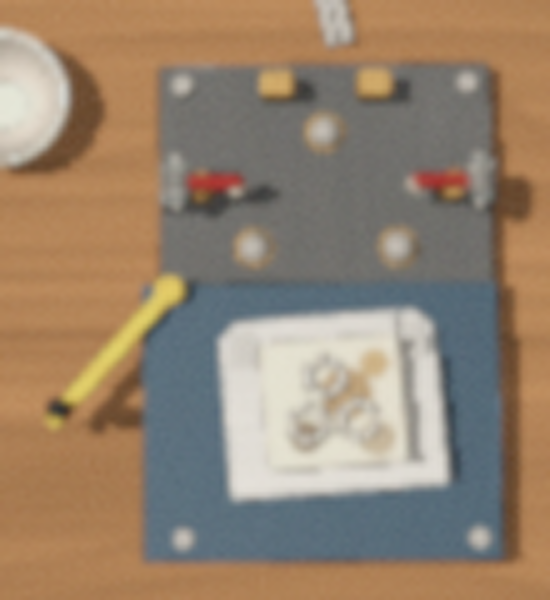

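The crop shows the plate turned about 4° CCW. The balls are at crop (323,130), (251,245) and (397,246), the stops at the top, and the gate at left with its knob at (58,410).

```bash
cat >> h.py <<'E'
def ray(c,u,v,z):
    d=R.from_euler("xyz",c["rotation"],degrees=True).apply([(u-c["cx"])/c["fx"],(v-c["cy"])/c["fy"],1]); o=np.array(c["origin"])
    return o+d*(z-o[2])/d[2]
def row(x,y,z,yaw):
    "row numbers from the present pose (assumed commanded) to a tool-down world pose"
    o=get_obs(); r=R.from_euler("xyz",o["tool_rot"],degrees=True); t=R.from_euler("xyz",[180,0,yaw],degrees=True)
    s=r.inv().apply(np.array([x,y,z])-o["tool_pos"])/.3; w=(r.inv()*t).as_rotvec()/np.pi
    return np.round(np.r_[s,w],4).tolist()
E
python3 - <<'E'
from h import *
c=dict(np.load("top.npz")); c["frame"]
cr=lambda u,v:(220+(u+.5)/5-.5,145+(v+.5)/4.8-.5)
model=[];meas=[]
for (u,v),z,m in [((323,130),.034,(38,0)),((251,245),.034,(-38,45)),((397,246),.034,(-38,-45)),((145,560),.035,(-240,115)),((500,560),.035,(-240,-105)),((498,282),.035,(-62,-105)),((159,66),.02,(85,105)),((490,66),.02,(85,-105))]:
    p=ray(c,*cr(u,v),z)*1000; model.append(m);meas.append(p[:2])
A=np.array(model,float);B=np.array(meas)
a=A-A.mean(0);b=B-B.mean(0)
th=np.arctan2((a[:,0]*b[:,1]-a[:,1]*b[:,0]).sum(),(a*b).sum())
Rm=np.array([[np.cos(th),-np.sin(th)],[np.sin(th),np.cos(th)]]);t=B.mean(0)-Rm@A.mean(0)
print("yaw",np.degrees(th),"o",t,"res",np.round(B-(A@Rm.T+t),1).tolist())
print("knob",ray(c,*cr(58,408),.084),"pivot pred",Rm@[-67,98]+t,"pivot",ray(c,*cr(172,292),.05))
print(row(.425,-.083,.15,0))
E
```

```text
yaw -0.21229611498936757 o [653.74889605 -81.35626253] res [[0.0, 1.1], [0.9, 1.5], [-0.2, 0.9], [1.5, -2.6], [1.3, 1.2], [0.0, -1.0], [-1.0, -0.6], [-2.6, -0.5]]
knob [0.51124028 0.0806828  0.084     ] pivot pred [587.11247123  16.89131702] pivot [0.5853783  0.01399549 0.05      ]
[1.2821, -1.5017, 0.14, -0.0004, 0.0001, 0.0907]
```

Call:
servo_tool --series '[[[0.65,-0.75,0.07,0,0,0.09,1],[0.65,-0.75,0.07,0,0,0.09,1],[0.65,-0.75,0.07,0,0,0.09,1],[0.65,-0.75,0.07,0,0,0.09,1],[0.65,-0.75,0.07,0,0,0.09,1],[0.65,-0.75,0.07,0,0,0.09,1],[0.65,-0.75,0.07,0,0,0.09,1],[0.65,-0.75,0.07,0,0,0.09,1],[0.65,-0.75,0.07,0,0,0.09,1]]]'

```text
time_s: 0.95
tool_pos: [0.3082, -0.3502, 0.1713]
tool_rot: [180.0, 0.0, 0.5]
force: [-0.2, -0.1, -0.3]
grip_width: 0.0871
grasp_force: 0.0
```

```bash
python3 -c "
from h import *
print(row(.435,-.0815,.15,0),row(.435,-.0815,.042,0))"
```

```text
[0.4301, -0.8923, 0.0706, 0.0001, 0.0, 0.0026] [0.4301, -0.8924, 0.4306, 0.0001, 0.0, 0.0026]
```

Call:
servo_tool --series '[[[0.42,-0.892,0.07,0,0,0.003,1],[0.42,-0.892,0.07,0,0,0.003,1],[0.42,-0.892,0.07,0,0,0.003,1],[0.42,-0.892,0.07,0,0,0.003,1],[0.42,-0.892,0.07,0,0,0.003,1],[0.42,-0.892,0.07,0,0,0.003,1],[0.42,-0.892,0.07,0,0,0.003,1],[0.42,-0.892,0.07,0,0,0.003,1],[0.42,-0.892,0.07,0,0,0.003,1],[0.42,-0.892,0.07,0,0,0.003,1]]]'

```text
time_s: 1.78
tool_pos: [0.4319, -0.0872, 0.1501]
tool_rot: [180.0, 0.0, -0.5]
force: [0.4, -1.3, -0.3]
grip_width: 0.0869
grasp_force: 0.0
```

```bash
python3 -c "
from h import *
print(get_obs()['tool_pos'],get_obs()['tool_rot'],get_obs()['force'])
print(row(.433,-.0815,.1,0),row(.433,-.0815,.042,0))
c=eyes.read_camera('wrist');cv2.imwrite('pics/w1.png',c['frame'][:,:,::-1])"
```

```text
[ 0.43189177 -0.08717353  0.15013103] [ 1.79969926e+02  1.92659501e-02 -5.02597713e-01] [ 0.38720122 -1.27356865 -0.25840771]
[0.0036, -0.019, 0.1671, 0.0002, 0.0001, -0.0028] [0.0036, -0.0191, 0.3604, 0.0002, 0.0001, -0.0028]
```

View pics/w1.png

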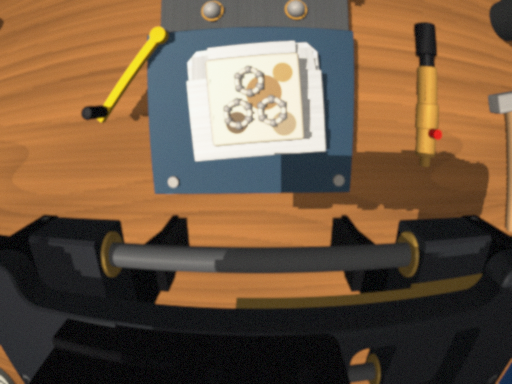

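Wrist view: the plate is ahead of the fingers (rear edge near rows 152–160), and the fingers are over the near strip of the deck. Descending.

Call:
servo_tool --series '[[[0,0,0.1,0,0,0,1],[0,0,0.2,0,0,0,1],[0,0,0.27,0,0,0,1],[0,0,0.32,0,0,0,1],[0,0,0.355,0,0,0,1],[0,0,0.355,0,0,0,1],[0,0,0.355,0,0,0,1]]]'

```text
time_s: 2.42
tool_pos: [0.4317, -0.0865, 0.0437]
tool_rot: [-180.0, 0.0, -0.5]
force: [0.4, 0.6, -0.7]
grip_width: 0.087
grasp_force: 0.0
```

```bash
python3 -c "
from h import *
o=get_obs();print(o['tool_pos'],o['tool_rot'],o['force'])"
```

```text
[ 0.4317204  -0.0865116   0.04369275] [-1.79994963e+02  2.87175002e-02 -5.48459604e-01] [ 0.4091569   0.58109096 -0.707721  ]
```

Call:
servo_tool --series '[[[0,-0.018,0.005,0,0,-0.002,1],[0.01,-0.018,0.005,0,0,-0.002,1],[0.03,-0.018,0.005,0,0,-0.002,1],[0.05,-0.018,0.005,0,0,-0.002,1],[0.065,-0.018,0.005,0,0,-0.002,1],[0.08,-0.018,0.005,0,0,-0.002,1],[0.095,-0.018,0.005,0,0,-0.002,1],[0.11,-0.018,0.005,0,0,-0.002,1],[0.125,-0.018,0.005,0,0,-0.002,1],[0.14,-0.018,0.005,0,0,-0.002,1],[0.14,-0.018,0.005,0,0,-0.002,1]]]'

```text
time_s: 3.33
tool_pos: [0.4742, -0.0807, 0.0419]
tool_rot: [180.0, 0.0, -0.1]
force: [-1.4, -2.2, 0.7]
grip_width: 0.0871
grasp_force: 1.2
```

```bash
cat > pl.py <<'E'
from h import *
o=get_obs();print(o['tool_pos'],o['tool_rot'],o['force'])
c=eyes.read_camera('top');P=cloud(c);z=P[...,2];f=c['frame'];hsv=cv2.cvtColor(f,cv2.COLOR_RGB2HSV).astype(int)
W=np.zeros(z.shape,bool); W[150:270,225:328]=1
m=W&(hsv[...,2]>130)&(hsv[...,1]<60)&(z>.044)&(z<.09)
n,l,s,_=cv2.connectedComponentsWithStats(m.astype(np.uint8)); m=l==1+np.argmax(s[1:,4])
print("plate+brick",rect(P[m]),m.sum())
b=m&(z>.066);print("brick",rect(P[b]),b.sum(),np.median(z[b]))
# rim side lines: per image row extent of plate level
q=m&(z<.066)
for r in range(150,250):
    u=np.flatnonzero(q[r])
    if len(u)>1 and u[-1]-u[0]>30: print(r,np.round(P[r,u[0]]*1000),np.round(P[r,u[-1]]*1000)) if r%5==0 else 0
import sys; cv2.imwrite(sys.argv[1],cv2.resize(f[145:270,220:330,::-1],None,fx=5,fy=4.8,interpolation=cv2.INTER_CUBIC)[:600])
E
python3 pl.py pics/p1.png
```

```text
[ 0.47424911 -0.08073084  0.0419126 ] [ 1.79984828e+02  3.57626103e-02 -8.79116323e-02] [-1.39617534 -2.17096009  0.70514399]
plate+brick (array([550.6, -76.6]), array([ 50.3, 129.8]), 7.7) 552
brick (array([544.3, -77.4]), array([33.8, 83.9]), 7.0) 211 0.07754969004910284
210 [570. -41.  56.] [ 571. -139.   45.]
215 [556. -13.  47.] [ 554. -140.   63.]
220 [541. -16.  45.] [ 539. -144.   56.]
```

View pics/p1.png

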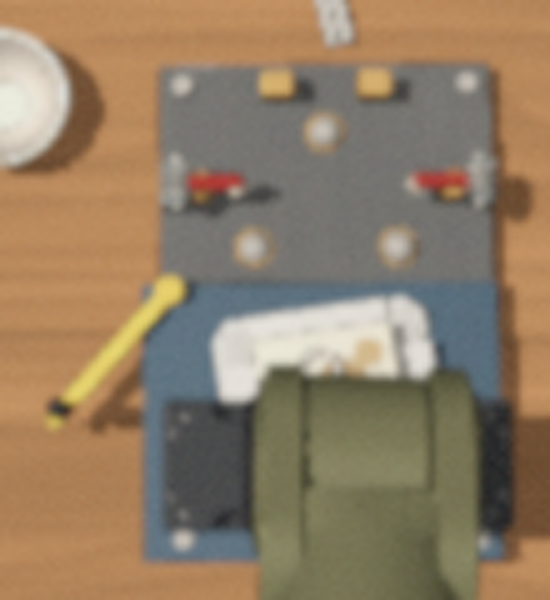

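The plate turned to about 8° instead of squaring up, so I'll look from the wrist before pushing on.

```bash
python3 -c "
from h import *
c=eyes.read_camera('wrist');s=eyes.read_camera('side')
cv2.imwrite('pics/w2.png',np.vstack([c['frame'][:300,:,::-1],cv2.resize(s['frame'][150:235,200:345,::-1],(512,300),interpolation=cv2.INTER_CUBIC)]))"
```

```text
(no output)
```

View pics/w2.png

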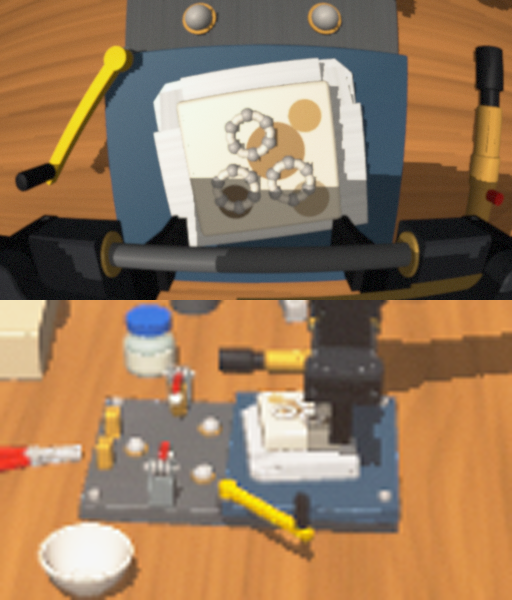

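```bash
python3 -c "
from h import *
c=eyes.read_camera('side');P=cloud(c)
k=lambda u,v:(200+u/512*145,150+(v-300)/300*85)
for n,u,v in [('tip',340,443),('tipL',331,440),('tipR',350,445),('plate rear bottom',358,478),('plate rear top',358,462),('plate front bottom',246,472),('plate front top',246,462)]:
    a=k(u,v); print(n,np.round(a,1),[np.round(ray(c,*a,z)*1000) for z in (.035,.042,.055)],np.round(P[int(round(a[1])),int(round(a[0]))]*1000))
f=c['frame'];hsv=cv2.cvtColor(f,cv2.COLOR_RGB2HSV).astype(int)
W=np.zeros(f.shape[:2],bool);W[160:215,255:320]=1
dk=W&(hsv[...,2]<60)&(P[...,2]>.03)&(P[...,2]<.09)&(P[...,1]<0.0)
for lo in range(35,90,8):
    q=dk&(P[...,2]>lo/1e3)&(P[...,2]<(lo+8)/1e3)
    if q.sum()>2: print(lo,q.sum(),np.round(P[q].min(0)*1000),np.round(P[q].max(0)*1000))
"
```

```text
tip [296.3 190.5] [array([472., -88.,  35.]), array([472., -78.,  42.]), array([472., -58.,  55.])] [474. -51.  57.]
tipL [293.7 189.7] [array([482., -93.,  35.]), array([482., -83.,  42.]), array([482., -63.,  55.])] [481. -31.  75.]
tipR [299.1 191.1] [array([461., -85.,  35.]), array([462., -74.,  42.]), array([462., -55.,  55.])] [463. -52.  57.]
plate rear bottom [301.4 200.4] [array([453., -24.,  35.]), array([453., -14.,  42.]), array([454.,   5.,  55.])] [454. -26.  36.]
plate rear top [301.4 195.9] [array([453., -54.,  35.]), array([453., -43.,  42.]), array([454., -24.,  55.])] [455. -24.  54.]
plate front bottom [269.7 198.7] [array([568., -27.,  35.]), array([567., -17.,  42.]), array([566.,   2.,  55.])] [567. -26.  35.]
plate front top [269.7 195.9] [array([569., -45.,  35.]), array([568., -35.,  42.]), array([567., -16.,  55.])] [567. -39.  39.]
75 4 [471. -31.  79.] [481. -26.  83.]
83 6 [467. -31.  84.] [482. -26.  89.]
```

```bash
python3 -c "
from h import *
c=eyes.read_camera('side');P=cloud(c);f=c['frame']
for v in range(172,204): print(v,*[ (tuple(f[v,u].tolist()),np.round(P[v,u]*1000).astype(int).tolist()) for u in (294,296,299,302)])
o=get_obs();print(o['qpos'],o['tool_pos'],o['force'])
"
```

```text
172 ((66, 58, 57), [484, 16, 178]) ((66, 60, 58), [477, 11, 175]) ((68, 61, 57), [467, 15, 178]) ((72, 67, 62), [457, 13, 177])
173 ((58, 48, 46), [484, 16, 174]) ((61, 52, 47), [477, 12, 172]) ((61, 53, 51), [467, 12, 172]) ((63, 54, 50), [457, 15, 174])
174 ((58, 47, 41), [484, 5, 163]) ((59, 51, 44), [477, 2, 162]) ((58, 49, 44), [467, 11, 168]) ((59, 49, 46), [457, 11, 168])
175 ((57, 48, 44), [484, 1, 157]) ((58, 49, 43), [477, 2, 158]) ((57, 47, 40), [467, 4, 159]) ((57, 47, 42), [457, 4, 160])
176 ((59, 49, 45), [483, 1, 153]) ((58, 46, 43), [477, 3, 155]) ((56, 44, 41), [467, 5, 156]) ((57, 45, 40), [456, 8, 158])
177 ((61, 53, 48), [483, 3, 150]) ((60, 51, 46), [477, 5, 152]) ((60, 50, 44), [466, 3, 151]) ((59, 49, 46), [456, 4, 152])
178 ((62, 52, 49), [483, 8, 149]) ((61, 53, 48), [476, 4, 147]) ((61, 49, 43), [466, 5, 148]) ((60, 53, 46), [456, 4, 148])
179 ((57, 49, 43), [483, -22, 127]) ((60, 51, 47), [476, -21, 127]) ((56, 47, 43), [466, 8, 146]) ((61, 52, 51), [456, 8, 146])
180 ((57, 45, 41), [483, -21, 123]) ((56, 45, 42), [476, -22, 122]) ((60, 52, 50), [465, -19, 
[... 2595 characters left out ...]
76, 180), [480, -26, 35]) ((176, 176, 179), [472, -22, 37]) ((156, 160, 165), [462, -20, 40]) ((89, 108, 126), [451, -18, 41])
201 ((110, 123, 139), [480, -14, 38]) ((108, 123, 138), [472, -18, 36]) ((100, 117, 134), [462, -17, 37]) ((90, 110, 129), [451, -12, 41])
202 ((89, 107, 126), [479, -9, 38]) ((90, 109, 127), [472, -7, 39]) ((92, 110, 128), [461, -14, 35]) ((92, 110, 129), [451, -11, 37])
203 ((91, 109, 129), [479, -5, 36]) ((91, 109, 130), [472, 0, 40]) ((91, 109, 129), [462, -3, 38]) ((91, 108, 129), [451, -5, 37])
[ 41.00069666   8.04399453 -36.3703151  115.46814495   5.62866412
  58.13000313 -88.14833988] [ 0.47412985 -0.08046941  0.04206737] [-0.4354621  -2.99127464 -1.40162837]
```

The side depth puts the finger ends near z ≈ 77 mm although the state says 42. I'll cross-check with wrist depth on the deck and bench.

```bash
cat >> h.py <<'E'
def wcloud():
    o=get_obs(); c=eyes.read_camera("wrist"); d=c["depth"]; v,u=np.mgrid[:d.shape[0],:d.shape[1]]
    x=(u-c["cx"])/c["fx"]; y=(v-c["cy"])/c["fy"]; th=np.hypot(x,y)+1e-9; k=np.tan(th)/th
    P=np.stack([x*k*d,y*k*d,d],-1); M=np.array(c["mount"]); P=P@M[:3,:3].T+M[:3,3]
    return c,P@R.from_euler("xyz",o["tool_rot"],degrees=True).as_matrix().T+o["tool_pos"],P
E
python3 -c "
from h import *
c,P,T=wcloud();print(np.round(c['mount'],3).tolist())
for n,u,v in [('deck',120,150),('deckR',390,150),('plateL',170,150),('brick',210,110),('benchL',40,60),('benchR',440,120),('ballL',199,17),('ballR',324,17),('fingL',178,225),('fingR',345,225),('rearL',190,240)]:
    print(n,np.round(np.median(P[v-2:v+3,u-2:u+3].reshape(-1,3),0)*1000),np.round(np.median(T[v-2:v+3,u-2:u+3].reshape(-1,3),0)*1000))
"
```

```text
[[0.0, -0.963, -0.269, 0.073], [1.0, 0.001, -0.001, 0.001], [0.001, -0.269, 0.963, -0.193], [0.0, 0.0, 0.0, 1.0]]
deck [520.  21.  35.] [  46. -101.    7.]
deckR [ 519. -176.   35.] [45. 95.  7.]
plateL [521. -25.  56.] [ 47. -55. -14.]
brick [546. -55.  77.] [ 72. -25. -35.]
benchL [607. 127.   0.] [ 133. -208.   42.]
benchR [ 544. -242.   -0.] [ 70. 162.  42.]
ballL [611. -40.  33.] [137. -40.   9.]
ballR [ 611. -126.   33.] [137.  45.   9.]
fingL [484. -36.  85.] [  9. -45. -43.]
fingR [ 484. -129.   86.] [ 10.  49. -44.]
rearL [460. -35.  56.] [-14. -46. -13.]
```

```bash
python3 -c "
from h import *
c,P,T=wcloud();f=c['frame'];d=c['depth']
M=np.array(c['mount'])
def proj(t):
    p=M[:3,:3].T@(np.array(t)-M[:3,3]);th=np.arctan2(np.hypot(p[0],p[1]),p[2]);k=th/np.hypot(p[0],p[1]);return c['cx']+c['fx']*p[0]*k,c['cy']+c['fy']*p[1]*k
for z in (-.06,-.045,-.035,-.02,0): print(z,np.round(proj((.0095,-.0435,z))),np.round(proj((.0095,.0435,z))))
m=(T[...,2]<-.02)&(abs(T[...,1])>.03)&(abs(T[...,1])<.07)&(abs(T[...,0])<.02)&(d>0)&(f.max(-1)<80)
for s in(-1,1):
    q=m&(s*T[...,1]>0);print(s,q.sum(),np.round(np.percentile(T[q],[0,5,50,95,100],axis=0)*1000).tolist())
o=get_obs();print(o['grip_width'],o['grasp_force'],o['wrist_torque'])
"
```

```text
-0.06 [172. 238.] [344. 238.]
-0.045 [179. 226.] [337. 226.]
-0.035 [184. 220.] [333. 220.]
-0.02 [189. 211.] [327. 211.]
0 [196. 201.] [321. 201.]
-1 3552 [[-11.0, -70.0, -155.0], [-6.0, -68.0, -144.0], [10.0, -48.0, -101.0], [19.0, -43.0, -42.0], [20.0, -35.0, -32.0]]
1 5907 [[-20.0, 30.0, -144.0], [-17.0, 44.0, -143.0], [1.0, 53.0, -124.0], [19.0, 68.0, -46.0], [20.0, 70.0, -30.0]]
0.08660710870654195 1.2291468352486845 [-0.38770367  0.16049323 -0.07870326]
```

Confirmed: the real finger ends sit about 33 mm short of the reported TCP, and they skimmed the brick's top edge. I'll raise, back off, re-measure and go lower.

Call:
servo_tool --series '[[[0,0,-0.08,0,0,0,1],[0,0,-0.14,0,0,0,1],[-0.05,0,-0.14,0,0,0,1],[-0.1,0,-0.14,0,0,0,1],[-0.15,0,-0.14,0,0,0,1],[-0.15,0,-0.14,0,0,0,1],[-0.15,0,-0.14,0,0,0,1]]]'

```text
time_s: 4.27
tool_pos: [0.4295, -0.0799, 0.0845]
tool_rot: [179.9, -0.1, -0.1]
force: [0.7, 0.2, -0.3]
grip_width: 0.087
grasp_force: 0.0
```

```bash
cat > wp.py <<'E'
from h import *
o=get_obs();print(np.round(o['tool_pos'],4),np.round(o['tool_rot'],2),np.round(o['force'],1))
c,P,T=wcloud();f=c['frame'];hsv=cv2.cvtColor(f,cv2.COLOR_RGB2HSV).astype(int);z=P[...,2]
m=(c['depth']>0)&(z>.044)&(z<.095)&(hsv[...,1]<90)&(hsv[...,2]>90)&(P[...,0]>.4)&(P[...,0]<.75)&(abs(P[...,1]+.08)<.12)
n,l,s,_=cv2.connectedComponentsWithStats(m.astype(np.uint8)); m=l==1+np.argmax(s[1:,4])
print('plate',rect(P[m]),m.sum()); b=m&(z>.068);print('brick',rect(P[b]),np.median(z[b]))
E
python3 wp.py
```

```text
[ 0.4295 -0.0799  0.0845] [ 1.7995e+02 -1.0000e-01 -6.0000e-02] [ 0.7  0.2 -0.3]
plate (array([517.3, -82.5]), array([111. , 130.9]), 8.0) 22009
brick (array([517.3, -82.6]), array([80.5, 84.7]), 8.0) 0.07729373435939657
```

Call:
servo_tool --series '[[[0,0,0.1,0,0,0,1],[0,0,0.18,0,0,0,1],[0,0,0.215,0,0,0,1],[0,0,0.23,0,0,0,1],[0,0,0.24,0,0,0,1],[0,0,0.245,0,0,0,1],[0,0,0.247,0,0,0,1],[0,0,0.247,0,0,0,1]]]'

```text
time_s: 4.98
tool_pos: [0.4299, -0.0803, 0.0108]
tool_rot: [180.0, -0.1, -0.1]
force: [0.7, -1.1, 1.5]
grip_width: 0.0873
grasp_force: 0.0
```

Call:
servo_tool --series '[[[0.03,0.005,0.003,0,0,0,1],[0.05,0.005,0.003,0,0,0,1],[0.065,0.005,0.003,0,0,0,1],[0.08,0.005,0.003,0,0,0,1],[0.095,0.005,0.003,0,0,0,1],[0.11,0.005,0.003,0,0,0,1],[0.125,0.005,0.003,0,0,0,1],[0.14,0.005,0.003,0,0,0,1],[0.155,0.005,0.003,0,0,0,1],[0.155,0.005,0.003,0,0,0,1]]]'

```text
time_s: 5.82
tool_pos: [0.4769, -0.082, 0.0092]
tool_rot: [180.0, -0.1, -0.1]
force: [-1.3, -0.1, -0.5]
grip_width: 0.087
grasp_force: 0.2
```

```bash
python3 wp.py
```

```text
[ 0.4769 -0.082   0.0092] [ 1.8e+02 -1.0e-01 -9.0e-02] [-1.3 -0.1 -0.5]
plate (array([542.7, -89.3]), array([131. , 111.2]), 90.0) 45110
brick (array([543. , -89.2]), array([84.7, 79.8]), 89.8) 0.07733440269525402
```

```bash
python3 -c "
from h import *
c,P,T=wcloud();f=c['frame'];hsv=cv2.cvtColor(f,cv2.COLOR_RGB2HSV).astype(int);z=P[...,2]
H,S,V=[hsv[...,i] for i in range(3)]
dk=(abs(z-.035)<.003)&(H>95)&(H<125)&(S>60)
for x in (.5,.53,.56,.58):
    q=dk&(abs(P[...,0]-x)<.004); print('deck',x,np.round(P[q][:,1].min()*1000,1),np.round(P[q][:,1].max()*1000,1))
print('deck far x',P[dk][:,0].max())
q=(abs(z-.02)<.004)&(P[...,0]>.6)&(P[...,0]<.75)&(abs(P[...,1]+.08)<.12)&(S<60); print('base',rect(P[q]))
q=(abs(z-.02)<.004)&(abs(P[...,0]-.615)<.006)&(abs(P[...,1]+.08)<.14)&(S<60);print('base y',P[q][:,1].min(),P[q][:,1].max())
br=(z>.026)&(z<.037)&(P[...,0]>.598)&(P[...,0]<.72)&(abs(P[...,1]+.08)<.07)
n,l,s,cc=cv2.connectedComponentsWithStats(br.astype(np.uint8))
for i in range(1,n):
    if s[i,4]>20: print('ball',cc[i],s[i,4],rect(P[l==i]))
cv2.imwrite('pics/w3.png',f[:,:,::-1])"
```

```text
deck 0.5 -187.0 30.3
deck 0.53 -186.5 30.6
deck 0.56 -187.0 30.6
deck 0.58 -187.0 16.3
deck far x 0.5902908908568605
base (array([615. , -82.9]), array([207.5,  30.1]), 90.0)
base y -0.18646272492815613 0.020378594788448376
ball [184.39332096   8.79220779] 539 (array([610.6, -38.1]), array([19.8, 13.4]), 87.6)
ball [334.48790323   7.95967742] 496 (array([ 611.5, -127.4]), array([12.3, 19.4]), 2.2)
```

View pics/w3.png

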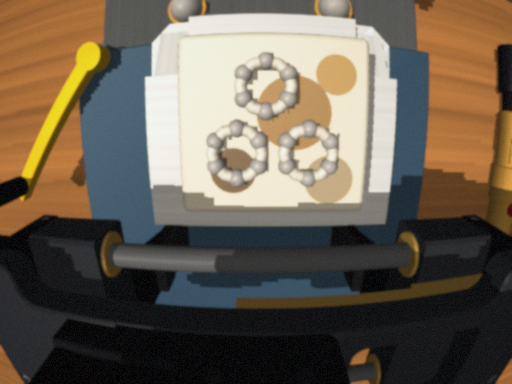

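The plate is now square (yaw 0) but at y = −89, while the dock centre is y = −83. I'll nudge it 6 mm left from its right side. First raise, close, and check the closed finger length.

Call:
servo_tool --series '[[[-0.05,0,0,0,0,0,1],[-0.06,0,-0.1,0,0,0,0],[-0.06,0,-0.22,0,0,0,0],[-0.06,0,-0.34,0,0,0,0],[0.05,0.15,-0.4,0,0,0,0],[0.1,0.28,-0.4,0,0,0,0],[0.15,0.325,-0.4,0,0,0,0],[0.22,0.325,-0.4,0,0,0,0],[0.22,0.325,-0.4,0,0,0,0],[0.22,0.325,-0.4,0,0,0,0],[0.22,0.325,-0.4,0,0,0,0]]]'

```text
time_s: 6.83
tool_pos: [0.5413, -0.1784, 0.1291]
tool_rot: [-180.0, -0.0, 0.0]
force: [-0.1, -0.2, -0.2]
grip_width: 0.0283
grasp_force: 0.0
```

```bash
python3 wp.py; python3 -c "
from h import *
c,P,T=wcloud();f=c['frame'];d=c['depth']
M=np.array(c['mount'])
m=(abs(T[...,1])<.05)&(abs(T[...,0])<.02)&(d>0)&(T[...,2]<-.0)&(P[...,2]>.06)&(f.max(-1)<90)&(T[...,2]>-.06)
print(m.sum(),np.round(np.percentile(T[m],[0,1,50,99,100],axis=0)*1000).tolist())
print(get_obs()['grip_width'])
cv2.imwrite('pics/w4.png',f[:,:,::-1])"
```

```text
[ 0.5413 -0.1784  0.1291] [-1.7999e+02 -0.0000e+00  1.0000e-02] [-0.1 -0.2 -0.2]
plate (array([542.8, -88.9]), array([130.7, 110.4]), 89.9) 11012
brick (array([543.3, -89.5]), array([84.6, 79.7]), 89.8) 0.07736853488836842
880 [[-9.0, -21.0, -60.0], [-6.0, -20.0, -60.0], [9.0, 13.0, -48.0], [11.0, 22.0, -31.0], [11.0, 23.0, -30.0]]
0.02044972179735415
```

View pics/w4.png

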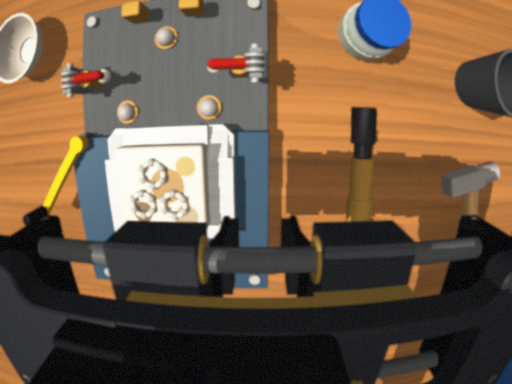

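Call:
servo_tool --series '[[[0,0,0.1,0,0,0,0],[0,0,0.2,0,0,0,0],[0,0,0.3,0,0,0,0],[0,0,0.35,0,0,0,0],[0,0,0.375,0,0,0,0],[0,0,0.385,0,0,0,0],[0,0,0.385,0,0,0,0],[0,-0.02,0.385,0,0,0,0],[0,-0.03,0.385,0,0,0,0],[0,-0.035,0.385,0,0,0,0],[0,-0.04,0.385,0,0,0,0],[0,-0.04,0.385,0,0,0,0]]]'

```text
time_s: 7.93
tool_pos: [0.5419, -0.1668, 0.0142]
tool_rot: [180.0, -0.1, -0.0]
force: [0.4, 0.8, 0.6]
grip_width: 0.0007
grasp_force: 0.0
```

```bash
python3 wp.py; python3 -c "
from h import *
print(get_obs()['grip_width'])"
```

```text
[ 0.5419 -0.1668  0.0142] [ 1.7998e+02 -5.0000e-02 -1.0000e-02] [0.4 0.8 0.6]
plate (array([573.3, -88.5]), array([ 49.3, 131.7]), 0.1) 15079
brick (array([565.9, -90. ]), array([34.4, 84.1]), 0.2) 0.07716777505816494
0.0003599087066374384
```

Call:
servo_tool --series '[[[0,-0.01,0,0,0,0,0],[0,-0.02,0,0,0,0,0],[0,-0.025,0,0,0,0,0],[0,-0.025,0,0,0,0,0]]]'

```text
time_s: 8.32
tool_pos: [0.5414, -0.1604, 0.0137]
tool_rot: [179.9, -0.0, -0.1]
force: [0.3, -2.7, -0.2]
grip_width: 0.0004
grasp_force: 1.1
```

```bash
python3 wp.py
```

```text
[ 0.5414 -0.1604  0.0137] [ 1.7994e+02 -1.0000e-02 -7.0000e-02] [ 0.3 -2.7 -0.2]
plate (array([573.1, -86.6]), array([130.9,  49.8]), 90.0) 15581
brick (array([565.7, -87.7]), array([34.9, 83.6]), 0.1) 0.07716128776435494
```

Call:
servo_tool --series '[[[0,-0.006,0,0,0,0,0],[0,-0.012,0,0,0,0,0],[0,-0.014,0,0,0,0,0],[0,-0.014,0,0,0,0,0],[0,0.03,0,0,0,0,0],[0,0.03,-0.1,0,0,0,0.6],[0,0.03,-0.22,0,0,0,1],[-0.1,0,-0.34,0,0,0,1],[-0.2,-0.1,-0.34,0,0,0,1],[-0.3,-0.2,-0.34,0,0,0,1],[-0.33,-0.255,-0.34,0,0,0,1],[-0.33,-0.255,-0.34,0,0,0,1]]]'

```text
time_s: 9.37
tool_pos: [0.4399, -0.0788, 0.1156]
tool_rot: [-180.0, 0.1, 0.2]
force: [0.0, 0.3, -0.0]
grip_width: 0.039
grasp_force: 0.0
```

```bash
python3 wp.py
```

```text
[ 0.4399 -0.0788  0.1156] [-1.8e+02  1.0e-01  2.3e-01] [ 0.   0.3 -0. ]
plate (array([542.8, -81.8]), array([131.1, 110.6]), 89.7) 17223
brick (array([543.1, -81.9]), array([84.7, 80.7]), 89.8) 0.07731209466669228
```

Call:
servo_tool --series '[[[0.03,0.01,0.1,0,0,0,1],[0.03,0.01,0.18,0,0,0,1],[0.03,0.01,0.25,0,0,0,1],[0.03,0.01,0.3,0,0,0,1],[0.03,0.01,0.33,0,0,0,1],[0.03,0.01,0.348,0,0,0,1],[0.03,0.01,0.352,0,0,0,1],[0.03,0.01,0.355,0,0,0,1],[0.05,0.01,0.355,0,0,0,1],[0.07,0.01,0.355,0,0,0,1],[0.09,0.01,0.355,0,0,0,1],[0.11,0.01,0.355,0,0,0,1]]]'

```text
time_s: 10.42
tool_pos: [0.477, -0.0863, 0.0098]
tool_rot: [180.0, -0.1, -0.1]
force: [0.0, -0.5, 0.2]
grip_width: 0.0869
grasp_force: 0.7
```

Call:
servo_tool --series '[[[0.02,-0.005,0,0,0,0,1],[0.04,-0.01,0,0,0,0,1],[0.06,-0.01,0,0,0,0,1],[0.08,-0.01,0,0,0,0,1],[0.1,-0.01,0,0,0,0,1],[0.12,-0.01,0,0,0,0,1],[0.12,-0.01,0,0,0,0,1]]]'

```text
time_s: 11.0
tool_pos: [0.5119, -0.083, 0.0089]
tool_rot: [-180.0, 0.1, -0.1]
force: [-1.0, -0.7, -0.7]
grip_width: 0.0875
grasp_force: 0.3
```

```bash
python3 wp.py
```

```text
[ 0.5119 -0.083   0.0089] [-1.7998e+02  6.0000e-02 -5.0000e-02] [-1.  -0.7 -0.7]
plate (array([576.2, -79.1]), array([131.5, 113.8]), 90.0) 45172
brick (array([578.1, -79.1]), array([79.8, 85. ]), 0.2) 0.07732008095234329
```

Sideways motion during pushing drags the plate along, so I'll use that to bring it back 4 mm right.

Call:
servo_tool --series '[[[0.008,0.002,0,0,0,0,1],[0.014,0.006,0,0,0,0,1],[0.02,0.01,0,0,0,0,1],[0.026,0.014,0,0,0,0,1],[0.03,0.014,0,0,0,0,1],[0.03,0.014,0,0,0,0,1]]]'

```text
time_s: 11.55
tool_pos: [0.5207, -0.0876, 0.0091]
tool_rot: [180.0, -0.0, -0.1]
force: [-1.8, 0.9, 0.2]
grip_width: 0.0872
grasp_force: 1.2
```

```bash
python3 wp.py
```

```text
[ 0.5207 -0.0876  0.0091] [ 1.7999e+02 -1.0000e-02 -7.0000e-02] [-1.8  0.9  0.2]
plate (array([584.5, -83.7]), array([131., 115.]), 89.7) 45122
brick (array([587. , -83.7]), array([79.9, 84.6]), 0.1) 0.07735391053234708
```

Call:
servo_tool --series '[[[0.017,0,0,0,0,0,1],[0.034,0,0,0,0,0,1],[0.051,-0.001,0,0,0,0,1],[0.068,-0.001,0,0,0,0,1],[0.085,-0.001,0,0,0,0,1],[0.102,-0.001,0,0,0,0,1],[0.119,-0.001,0,0,0,0,1],[0.13,-0.001,0,0,0,0,1],[0.14,-0.001,0,0,0,0,1],[0.14,-0.001,0,0,0,0,1]]]'

```text
time_s: 12.43
tool_pos: [0.5616, -0.0875, 0.0093]
tool_rot: [180.0, 0.2, -0.1]
force: [-9.2, 0.1, 9.0]
grip_width: 0.0871
grasp_force: 5.4
```

```bash
python3 wp.py
```

```text
[ 0.5616 -0.0875  0.0093] [ 1.7996e+02  1.9000e-01 -8.0000e-02] [-9.2  0.1  9. ]
plate (array([628.7, -83.7]), array([131.2, 109.6]), 89.9) 42494
brick (array([631. , -83.4]), array([106.6,  78.4]), 89.8) 0.07584541339122527
```

```bash
cat > tilt.py <<'E'
from h import *
o=get_obs();print(np.round(o['tool_pos'],4),np.round(o['force'],1))
c,P,T=wcloud();z=P[...,2];f=c['frame'];hsv=cv2.cvtColor(f,cv2.COLOR_RGB2HSV).astype(int)
import sys; cx=float(sys.argv[1])
def fit(m):
    A=np.c_[P[m][:,0]-cx,P[m][:,1]+.083,np.ones(m.sum())];s,*_=np.linalg.lstsq(A,P[m][:,2],rcond=None);r=A@s-P[m][:,2]
    print('slope deg x,y',np.round(np.degrees(s[:2]),2),'z0 mm',round(s[2]*1000,1),'rms',round(r.std()*1000,2),m.sum())
w=(c['depth']>0)&(hsv[...,2]>120)
fit(w&(abs(P[...,0]-cx)<.036)&(abs(P[...,1]+.083)<.036)&(z>.062)&(z<.0795))
for y in (-.138,-.028): 
  q=w&(abs(P[...,1]-y)<.006)&(abs(P[...,0]-cx)<.045)&(z<.062)&(z>.04); print('rim',y,[(x,round(float(np.median(z[q&(abs(P[...,0]-cx-x)<.006)])*1000),1)) for x in(-.04,-.02,0,.02)])
E
python3 tilt.py .628
```

```text
[ 0.5615 -0.0875  0.0093] [-7.4  0.1  6.1]
slope deg x,y [-6.89  0.12] z0 mm 74.9 rms 1.71 22501
rim -0.138 [(-0.04, 57.5), (-0.02, 54.8), (0, 52.0), (0.02, 54.2)]
rim -0.028 [(-0.04, 57.6), (-0.02, 54.8), (0, 52.0), (0.02, 50.3)]
```

The plate is nose-down by about 7°, because the springs press ahead of the two rear balls. I'll stop pushing here. Instead I'll put the fingers on the rear ledge behind the brick, hold the rear down, and push against the brick's rear face.

Call:
servo_tool --series '[[[-0.01,0,0,0,0,0,1],[-0.025,-0.013,-0.05,0,0,0,0.58],[-0.03,-0.013,-0.15,0,0,0,0.58],[-0.01,-0.013,-0.19,0,0,0,0.58],[0.02,-0.013,-0.19,0,0,0,0.58],[0.045,-0.013,-0.19,0,0,0,0.58],[0.045,-0.013,-0.19,0,0,0,0.58],[0.045,-0.013,-0.19,0,0,0,0.58]]]'

```text
time_s: 13.2
tool_pos: [0.5759, -0.083, 0.0647]
tool_rot: [-179.9, 0.1, -0.0]
force: [0.6, 0.3, -1.3]
grip_width: 0.0528
grasp_force: 0.0
```

```bash
python3 tilt.py .628; python3 wp.py; python3 -c "
from h import *
print(get_obs()['grip_width'])
c,P,T=wcloud();cv2.imwrite('pics/w5.png',c['frame'][:,:,::-1])"
```

```text
[ 0.5759 -0.083   0.0647] [ 0.6  0.3 -1.3]
slope deg x,y [-10.85   0.16] z0 mm 74.7 rms 1.94 10067
rim -0.138 [(-0.04, 59.8), (-0.02, 55.7), (0, 51.4), (0.02, 49.0)]
rim -0.028 [(-0.04, 60.0), (-0.02, 55.9), (0, 51.6), (0.02, 48.6)]
[ 0.5754 -0.0829  0.0646] [-1.7994e+02  1.2000e-01 -4.0000e-02] [-0.2  0.5 -1. ]
plate (array([624.1, -83.4]), array([131.1,  97.3]), 89.8) 22255
brick (array([630.7, -83.5]), array([84.5, 71.1]), 89.6) 0.07675166342135009
0.05128788783372918
```

View pics/w5.png

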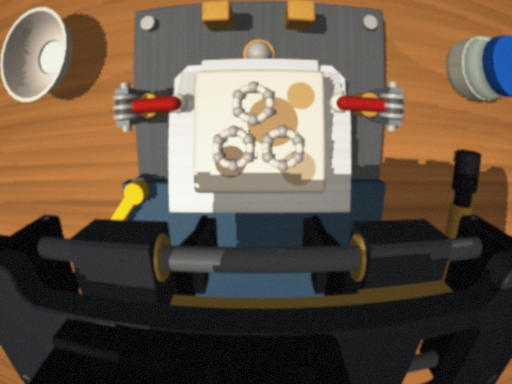

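Call:
servo_tool --series '[[[-0.01,0,0.06,0,0,0,0.58],[-0.01,0,0.1,0,0,0,0.58],[-0.01,0,0.115,0,0,0,0.58],[-0.01,0,0.125,0,0,0,0.58],[-0.01,0,0.132,0,0,0,0.58],[-0.01,0,0.138,0,0,0,0.58],[-0.01,0,0.138,0,0,0,0.58]]]'

```text
time_s: 13.93
tool_pos: [0.5704, -0.0834, 0.0256]
tool_rot: [179.9, 0.3, -0.1]
force: [-9.5, 0.9, 13.6]
grip_width: 0.0504
grasp_force: 6.7
```

```bash
python3 tilt.py .628
```

```text
[ 0.5704 -0.0834  0.0256] [-9.5  0.9 13.6]
slope deg x,y [-2.48  0.06] z0 mm 75.5 rms 1.37 17093
rim -0.138 [(-0.04, 55.1), (-0.02, 54.0), (0, 53.0), (0.02, 52.4)]
rim -0.028 [(-0.04, 55.3), (-0.02, 54.1), (0, 53.1), (0.02, 52.5)]
```

Call:
servo_tool --series '[[[0.01,0,0.003,0,0,0,0.58],[0.02,0,0.003,0,0,0,0.58],[0.03,0,0.003,0,0,0,0.58],[0.04,0,0.003,0,0,0,0.58],[0.05,0,0.003,0,0,0,0.58],[0.05,0,0.003,0,0,0,0.58]]]'

```text
time_s: 14.48
tool_pos: [0.5798, -0.0838, 0.0252]
tool_rot: [179.9, 1.0, -0.1]
force: [-24.1, 0.3, 30.7]
grip_width: 0.0504
grasp_force: 17.9
```

```bash
python3 tilt.py .638
```

```text
[ 0.5798 -0.0838  0.0252] [-24.1   0.3  30.7]
slope deg x,y [-3.    0.03] z0 mm 75.1 rms 1.43 15991
rim -0.138 [(-0.04, 54.5), (-0.02, 53.6), (0, 52.6), (0.02, 49.6)]
rim -0.028 [(-0.04, 54.7), (-0.02, 53.7), (0, 52.8), (0.02, 49.9)]
```

```bash
python3 wp.py; python3 -c "
from h import *
c,P,T=wcloud();f=c['frame'];z=P[...,2];hsv=cv2.cvtColor(f,cv2.COLOR_RGB2HSV).astype(int)
for y in(-.083,-.06,-.11,-.03,-.14):
    q=(abs(P[...,1]-y)<.003)&(P[...,0]>.6)&(P[...,0]<.73)&(c['depth']>0)
    X=P[q];o=np.argsort(X[:,0]);X=X[o]; print(y,[(int(x*1000),int(np.median(X[abs(X[:,0]-x)<.002][:,2])*1000)) for x in np.arange(.604,.73,.004) if (abs(X[:,0]-x)<.002).sum()>2])
s=eyes.read_camera('side');cv2.imwrite('pics/s6.png',np.vstack([cv2.resize(f[:200,90:420,::-1],(660,300)),cv2.resize(s['frame'][160:230,215:335,::-1],(660,300),interpolation=cv2.INTER_CUBIC)]))"
```

```text
[ 0.5799 -0.0838  0.0252] [ 1.7986e+02  1.0200e+00 -1.0000e-01] [-24.6  -0.8  29.5]
plate (array([630.3, -83.7]), array([131. , 110.6]), 89.9) 33803
brick (array([632. , -84.1]), array([ 79.5, 114.5]), 0.0) 0.07548444742293534
-0.083 [(604, 152), (608, 168), (612, 142), (616, 138), (620, 75), (624, 75), (628, 75), (632, 75), (636, 79), (640, 79), (644, 74), (648, 74), (652, 74), (656, 78), (660, 77), (664, 73), (668, 73), (672, 71), (676, 50), (680, 50), (684, 50), (688, 34), (692, 33), (696, 31), (700, 23), (704, 20), (708, 19), (712, 19), (716, 20), (720, 20), (724, 20)]
-0.06 [(604, 176), (608, 167), (612, 142), (616, 136), (620, 77), (624, 80), (628, 79), (632, 75), (636, 74), (640, 74), (644, 74), (648, 74), (652, 74), (656, 73), (660, 73), (664, 73), (668, 73), (672, 71), (676, 50), (680, 50), (684, 50), (692, 20), (696, 20), (700, 20), (704, 20), (708, 20), (712, 39), (716, 49), (720, 25), (724, 21)]
-0.11 [(604, 166), (608, 162), (612, 142), (616, 137), (620, 79), (624, 79), (628, 75), (632, 75), (636, 74), (640, 74), (644, 74), (648, 74), (652, 74), (656, 74), (660, 73), (66
[... 167 characters left out ...]
1), (612, 148), (616, 148), (620, 140), (624, 53), (628, 53), (632, 53), (636, 52), (640, 52), (644, 52), (648, 63), (652, 71), (656, 64), (660, 50), (664, 48), (668, 46), (672, 44), (676, 42), (680, 40), (684, 40), (688, 20), (692, 20), (696, 20), (700, 20), (704, 20), (708, 20), (712, 20), (716, 20), (720, 20), (724, 20), (728, 20)]
-0.14 [(604, 154), (608, 161), (612, 148), (616, 148), (620, 140), (624, 53), (628, 53), (632, 52), (636, 52), (640, 52), (644, 52), (648, 72), (652, 73), (656, 72), (660, 49), (664, 47), (668, 46), (672, 44), (676, 42), (680, 40), (684, 40), (688, 19), (692, 20), (696, 20), (700, 19), (704, 20), (708, 20), (712, 19), (716, 19), (720, 20), (724, 20), (728, 20)]
```

View pics/s6.png

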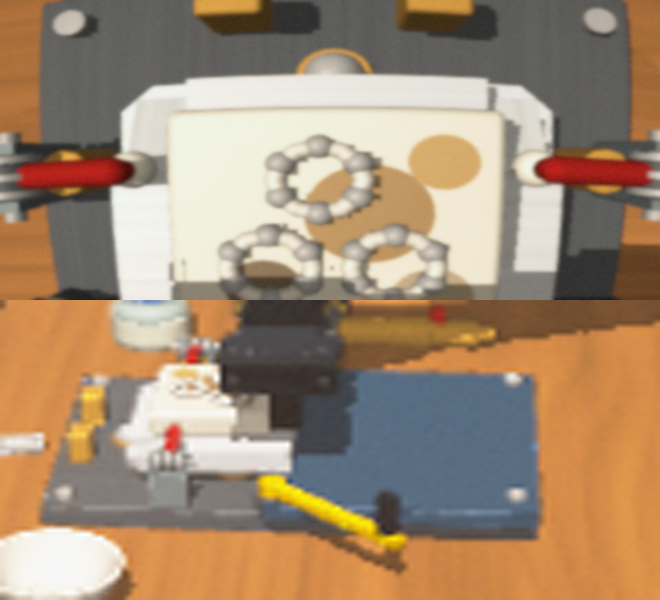

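The plate's nose (underside ≈ 30–31 mm) is riding against the far ball. I'll ease the down-force and push a little harder.

Call:
servo_tool --series '[[[0.003,0,-0.003,0,0,0,0.58],[0.006,0,-0.005,0,0,0,0.58],[0.009,0,-0.005,0,0,0,0.58],[0.009,0,-0.005,0,0,0,0.58]]]'

```text
time_s: 15.02
tool_pos: [0.58, -0.0838, 0.0253]
tool_rot: [179.9, 1.3, -0.1]
force: [-27.8, 0.2, 27.5]
grip_width: 0.0508
grasp_force: 16.9
```

```bash
python3 tilt.py .638|head -3;python3 -c "
from h import *
print(get_obs()['tool_pos'],get_obs()['tool_rot'])"
```

```text
[ 0.58   -0.0838  0.0253] [-27.8   0.2  27.5]
slope deg x,y [-2.98  0.02] z0 mm 75.1 rms 1.4 15903
rim -0.138 [(-0.04, 54.5), (-0.02, 53.6), (0, 52.6), (0.02, 50.1)]
[ 0.58001112 -0.08378161  0.02530111] [ 1.79868054e+02  1.29495043e+00 -9.67703327e-02]
```

The nose is jammed against the far ball's flank, and pushing high on the brick only presses it down further. New plan: grip the brick's sides behind the spring tips, level the plate without lifting it off the deck edge, and slide it on.

Call:
servo_tool --series '[[[-0.015,0,-0.01,0,0,0,0.58],[-0.025,0,-0.05,0,0,0,0.7],[-0.025,0,-0.15,0,0,0,1],[-0.02,0,-0.25,0,0,0,1],[0.03,0,-0.25,0,0,0,1],[0.08,0,-0.25,0,0,0,1],[0.12,0,-0.25,0,0,0,1],[0.12,0,-0.25,0,0,0,1],[0.12,0,-0.25,0,0,0,1]]]'

```text
time_s: 15.82
tool_pos: [0.6269, -0.083, 0.1003]
tool_rot: [-180.0, 0.0, -0.0]
force: [-0.3, 0.1, -0.3]
grip_width: 0.0861
grasp_force: 0.0
```

```bash
python3 wp.py; python3 -c "
from h import *
print(get_obs()['grip_width'])
c=eyes.read_camera('side');P=cloud(c);hsv=cv2.cvtColor(c['frame'],cv2.COLOR_RGB2HSV).astype(int);z=P[...,2]
m=(hsv[...,1]<60)&(hsv[...,2]>130)&(z>.025)&(z<.09)&(abs(P[...,1]+.083)<.085)&(P[...,0]>.54)&(P[...,0]<.72)
print(np.round(np.percentile(P[m],[1,50,99],axis=0)*1000).tolist())
q=m&(P[...,1]>-.035)&(z<.064)
for x in np.arange(.565,.70,.01):
    w=q&(abs(P[...,0]-x)<.005)
    if w.sum()>1: print(int(x*1000),np.round(z[w].min()*1000),np.round(z[w].max()*1000),end='; ')
"
```

```text
[ 0.6269 -0.083   0.1003] [-1.7996e+02  0.0000e+00 -4.0000e-02] [-0.3  0.1 -0.3]
plate (array([627.1, -83.6]), array([129.7,  91. ]), 90.0) 13266
brick (array([628.7, -76.3]), array([71. , 98.6]), 2.1) 0.0764960746674754
0.08639407052453069
[[574.0, -144.0, 26.0], [619.0, -46.0, 63.0], [694.0, -15.0, 86.0]]
575 36.0 64.0; 585 34.0 63.0; 595 39.0 60.0; 605 30.0 61.0; 615 27.0 58.0; 625 26.0 54.0; 635 28.0 55.0; 645 50.0 59.0; 675 27.0 35.0; 685 32.0 34.0;
```

Call:
servo_tool --series '[[[0.01,0.002,0.05,0,0,0,1],[0.012,0.002,0.1,0,0,0,1],[0.012,0.002,0.12,0,0,0,1],[0.012,0.002,0.135,0,0,0,1],[0.012,0.002,0.15,0,0,0,1],[0.012,0.002,0.165,0,0,0,1],[0.012,0.002,0.165,0,0,0,1]]]'

```text
time_s: 16.5
tool_pos: [0.6298, -0.0839, 0.0501]
tool_rot: [-180.0, 0.1, -0.1]
force: [0.1, -0.6, -0.3]
grip_width: 0.0865
grasp_force: 0.0
```

Call:
servo_tool --series '[[[0,0,0.015,0,0,0,1],[0,0,0.025,0,0,0,1],[0,0,0.03,0,0,0,1],[0,0,0.035,0,0,0,1],[0,0,0.035,0,0,0,1]]]'

```text
time_s: 16.92
tool_pos: [0.6301, -0.0839, 0.0401]
tool_rot: [180.0, 0.0, -0.1]
force: [0.2, -0.3, -0.5]
grip_width: 0.0871
grasp_force: 0.0
```

Call:
servo_tool --series '[[[0,0,0.012,0,0,0,1],[0,0,0.024,0,0,0,1],[0,0,0.034,0,0,0,1],[0,0,0.037,0,0,0,1],[0,0,0.037,0,0,0,1]]]'

```text
time_s: 17.33
tool_pos: [0.6299, -0.0839, 0.0287]
tool_rot: [-180.0, 0.0, -0.1]
force: [-0.6, 0.5, 1.0]
grip_width: 0.0871
grasp_force: 0.0
```

Call:
servo_tool --series '[[[0,0,0,0,0,0,0.9],[0,0,0,0,0,0,0.9],[0,0,0,0,0,0,0.9],[0,0,0,0,0,0,0.9],[0,0,0,0,0,0,0.9]]]' --grip_force 50

```text
time_s: 17.75
tool_pos: [0.6301, -0.0832, 0.0291]
tool_rot: [-180.0, 0.0, -0.0]
force: [-1.0, 2.2, -1.5]
grip_width: 0.0837
grasp_force: 50.0
```

Call:
servo_tool --series '[[[0,0,-0.003,0,0.01,0,0.9],[0.001,0,-0.006,0,0.02,0,0.9],[0.002,0,-0.009,0,0.028,0,0.9],[0.002,0,-0.009,0,0.028,0,0.9]]]'

```text
time_s: 18.08
tool_pos: [0.6285, -0.0843, 0.0305]
tool_rot: [180.0, -4.9, -0.1]
force: [-0.5, 0.9, -6.8]
grip_width: 0.0834
grasp_force: 50.0
```

```bash
cat > st.py <<'E'
from h import *
o=get_obs();print(np.round(o['tool_pos'],4),np.round(o['tool_rot'],2),np.round(o['force'],1),np.round(o['wrist_torque'],2))
c=eyes.read_camera('side');P=cloud(c);hsv=cv2.cvtColor(c['frame'],cv2.COLOR_RGB2HSV).astype(int);z=P[...,2]
m=(hsv[...,1]<60)&(hsv[...,2]>130)&(z>.025)&(z<.09)&(abs(P[...,1]+.083)<.085)&(P[...,0]>.54)&(P[...,0]<.72)
q=m&(P[...,1]>-.028)&(z<.07)  # left side face and rim
for x in np.arange(.565,.65,.01):
    w=q&(abs(P[...,0]-x)<.005)
    if w.sum()>1: print(int(x*1000),np.round(z[w].min()*1000),np.round(z[w].max()*1000),end='; ')
c,P,T=wcloud();z=P[...,2];d=c['depth']>0
print('\nrim top:',end=' ')
for y in(-.140,-.027):
  for x in np.arange(.655,.70,.004):
    w=d&(abs(P[...,0]-x)<.002)&(abs(P[...,1]-y)<.004)
    if w.sum()>3: print(int(x*1000),int(np.median(z[w])*1000),end=', ')
  print('|',end=' ')
print('\ncentre:',end=' ')
for x in np.arange(.66,.71,.003):
    w=d&(abs(P[...,0]-x)<.0015)&(abs(P[...,1]+.06)<.006)
    if w.sum()>3: print(int(x*1000),int(np.median(z[w])*1000),end=', ')
E
python3 st.py
```

```text
[ 0.6285 -0.0843  0.0305] [ 1.7997e+02 -4.8600e+00 -8.0000e-02] [-0.5  0.9 -6.8] [ 0.27  0.67 -0.02]
575 36.0 63.0; 585 33.0 63.0; 595 41.0 62.0; 605 33.0 61.0; 615 27.0 57.0; 625 33.0 59.0; 635 33.0 58.0; 645 51.0 57.0; 
rim top: 655 148, 659 45, 663 41, 667 39, 671 37, 675 35, 679 20, 683 20, 687 20, 691 20, 695 19, 699 20, | 655 149, 659 56, 663 41, 667 39, 671 37, 675 35, 679 20, 683 20, 687 20, 691 20, 695 20, 699 20, | 
centre: 660 70, 663 69, 666 68, 669 46, 672 46, 675 45, 678 45, 681 20, 684 19, 687 20, 690 20, 693 20, 696 20, 699 20, 702 20, 705 20, 708 20,
```

Call:
servo_tool --series '[[[0.001,0,-0.004,0,0.01,0,0.9],[0.003,0,-0.008,0,0.02,0,0.9],[0.004,0,-0.011,0,0.03,0,0.9],[0.004,0,-0.011,0,0.03,0,0.9]]]'

```text
time_s: 18.52
tool_pos: [0.6267, -0.0845, 0.0319]
tool_rot: [180.0, -9.9, -0.1]
force: [-4.5, 0.6, -12.0]
grip_width: 0.0836
grasp_force: 50.0
```

```bash
python3 st.py
```

```text
[ 0.6267 -0.0845  0.0319] [ 1.7999e+02 -9.9000e+00 -9.0000e-02] [ -4.5   0.6 -12. ] [0.21 2.15 0.02]
565 36.0 55.0; 575 33.0 62.0; 585 34.0 58.0; 595 36.0 59.0; 605 37.0 63.0; 615 28.0 57.0; 625 31.0 61.0; 635 34.0 57.0; 645 54.0 64.0; 
rim top: 655 71, 659 47, 663 44, 667 43, 671 41, 675 40, 679 19, 683 19, 687 19, 691 20, 695 19, 699 20, | 655 70, 659 47, 663 44, 667 42, 671 41, 675 40, 679 20, 683 20, 687 20, 691 20, 695 20, 699 20, | 
centre: 660 73, 663 51, 666 51, 669 51, 672 50, 675 50, 678 49, 681 20, 684 19, 687 20, 690 20, 693 20, 696 20, 699 20, 702 20, 705 20, 708 20,
```

Call:
servo_tool --series '[[[0.002,0,-0.003,0,0.01,0,0.9],[0.003,0,-0.006,0,0.018,0,0.9],[0.003,0,-0.008,0,0.025,0,0.9],[0.003,0,-0.008,0,0.025,0,0.9]]]'

```text
time_s: 18.95
tool_pos: [0.6286, -0.0842, 0.0352]
tool_rot: [-180.0, -14.5, -0.1]
force: [-4.7, 0.0, -14.2]
grip_width: 0.0835
grasp_force: 50.0
```

```bash
python3 st.py
```

```text
[ 0.6286 -0.0842  0.0352] [-1.7999e+02 -1.4500e+01 -8.0000e-02] [ -4.7   0.  -14.2] [0.12 2.34 0.01]
565 36.0 57.0; 575 34.0 61.0; 585 34.0 58.0; 595 38.0 61.0; 605 39.0 61.0; 615 31.0 59.0; 625 38.0 59.0; 635 38.0 61.0; 645 57.0 66.0; 
rim top: 655 75, 659 52, 663 51, 667 49, 671 47, 675 47, 679 20, 683 20, 687 19, 691 20, 695 19, 699 19, | 655 75, 659 52, 663 51, 667 49, 671 47, 675 47, 683 20, 687 20, 691 20, 695 20, 699 20, | 
centre: 660 78, 663 57, 666 57, 669 57, 672 57, 675 57, 678 57, 684 20, 687 20, 690 20, 693 20, 696 20, 699 20, 702 20, 705 20, 708 20,
```

The plate is now level, about 2 mm above the deck line. Sliding forward about 12 mm and slightly down, so the nose comes over the far ball.

Call:
servo_tool --series '[[[0.009,0,0.0025,0,0,0,0.9],[0.018,0,0.005,0,0,0,0.9],[0.028,0,0.009,0,0,0,0.9],[0.038,0,0.0135,0,0,0,0.9],[0.038,0,0.0135,0,0,0,0.9]]]'

```text
time_s: 19.47
tool_pos: [0.6454, -0.084, 0.0366]
tool_rot: [-180.0, -15.0, -0.1]
force: [0.4, -1.2, -15.7]
grip_width: 0.0832
grasp_force: 50.0
```

```bash
python3 st.py
```

```text
[ 0.6454 -0.084   0.0366] [-1.7997e+02 -1.4970e+01 -6.0000e-02] [  0.4  -1.2 -15.7] [-0.08  1.4   0.03]
585 36.0 60.0; 595 41.0 63.0; 605 38.0 61.0; 615 28.0 62.0; 625 38.0 60.0; 635 41.0 62.0; 645 54.0 69.0; 
rim top: 655 114, 659 59, 663 59, 667 58, 671 56, 675 55, 679 53, 683 52, 687 50, 691 50, 695 50, 699 20, | 655 80, 659 59, 663 59, 667 58, 671 56, 675 55, 679 53, 683 52, 687 51, 691 49, 695 50, 699 20, | 
centre: 660 81, 663 81, 666 81, 669 81, 672 81, 675 81, 678 79, 681 59, 684 59, 687 60, 690 60, 693 60, 699 20, 702 20, 705 20, 708 20,
```

Call:
servo_tool --series '[[[-0.003,0,0.004,0,0,0,0.9],[-0.006,0,0.008,0,0,0,0.9],[-0.0105,0,0.0145,0,0,0,0.9],[-0.0105,0,0.0145,0,0,0,0.9]]]'

```text
time_s: 19.9
tool_pos: [0.6462, -0.0839, 0.0348]
tool_rot: [180.0, -15.4, -0.1]
force: [5.2, 0.4, -7.5]
grip_width: 0.0836
grasp_force: 50.1
```

```bash
python3 st.py
```

```text
[ 0.6462 -0.0839  0.0348] [ 1.7996e+02 -1.5390e+01 -5.0000e-02] [ 5.2  0.4 -7.5] [ 0.08 -0.   -0.01]
585 35.0 57.0; 595 37.0 59.0; 605 32.0 61.0; 615 30.0 60.0; 625 38.0 58.0; 635 40.0 62.0; 645 54.0 69.0; 
rim top: 655 78, 659 56, 663 56, 667 54, 671 53, 675 51, 679 50, 683 48, 687 47, 691 46, 695 46, 699 19, | 655 78, 659 56, 663 56, 667 55, 671 53, 675 51, 679 50, 683 49, 687 47, 691 46, 695 46, 699 19, | 
centre: 660 78, 663 78, 666 78, 669 78, 672 78, 675 78, 678 77, 681 56, 684 56, 687 56, 690 56, 693 56, 699 19, 702 20, 705 20, 708 20,
```

Call:
servo_tool --series '[[[-0.001,0,0.004,0,0,0,0.9],[-0.002,0,0.008,0,0,0,0.9],[-0.002,0,0.01,0,0,0,0.9],[-0.002,0,0.01,0,0,0,0.9]]]'

```text
time_s: 20.33
tool_pos: [0.6467, -0.084, 0.0334]
tool_rot: [179.9, -15.4, -0.0]
force: [0.4, 0.2, 7.2]
grip_width: 0.0836
grasp_force: 50.0
```

```bash
python3 st.py
```

```text
[ 0.6467 -0.084   0.0334] [ 1.799e+02 -1.540e+01 -3.000e-02] [0.4 0.2 7.2] [0.4  0.46 0.08]
585 35.0 58.0; 595 33.0 59.0; 605 35.0 57.0; 615 27.0 57.0; 625 39.0 58.0; 635 38.0 59.0; 645 54.0 66.0; 
rim top: 655 145, 659 54, 663 54, 667 53, 671 51, 675 49, 679 47, 683 46, 687 44, 691 43, 695 43, 699 19, | 655 145, 659 54, 663 54, 667 52, 671 51, 675 49, 679 47, 683 45, 687 44, 691 43, 695 43, 699 20, | 
centre: 660 76, 663 75, 666 76, 669 75, 672 75, 675 75, 678 75, 681 53, 684 53, 687 53, 690 53, 693 53, 699 20, 702 20, 705 20, 708 20,
```

Call:
servo_tool --series '[[[0,0,0,0,0,0,1],[0,0,0,0,0,0,1],[0,0,0,0,0,0,1],[0,0,-0.03,0,0,0,1],[0,0,-0.08,0,0,0,1],[0,0,-0.15,0,0,0,1],[0,0,-0.25,0,0,0,1],[-0.1,0,-0.28,0,-0.03,0,1],[-0.2,0,-0.3,0,-0.06,0,1],[-0.3,0,-0.3,0,-0.0855,0,1],[-0.3,0,-0.3,0,-0.0855,0,1]]]' --grip_force 10

```text
time_s: 21.35
tool_pos: [0.5304, -0.084, 0.0923]
tool_rot: [180.0, 0.7, -0.1]
force: [-0.3, -0.9, -1.2]
grip_width: 0.0869
grasp_force: 0.0
```

```bash
python3 wp.py; python3 tilt.py .642
```

```text
[ 0.5304 -0.084   0.0923] [ 1.7999e+02  7.1000e-01 -7.0000e-02] [-0.3 -0.9 -1.2]
plate (array([638.2, -85.9]), array([133. , 108.9]), 89.6) 19445
brick (array([639.3, -84.6]), array([118.6,  79.6]), 89.9) 0.07663583678394216
[ 0.5324 -0.0838  0.0924] [-0.2 -0.7 -0.8]
slope deg x,y [-0.94 -0.07] z0 mm 76.4 rms 0.79 7880
rim -0.138 [(-0.04, 54.9), (-0.02, 54.6), (0, 54.3), (0.02, 53.6)]
rim -0.028 [(-0.04, 54.9), (-0.02, 54.6), (0, 54.4), (0.02, 53.9)]
```

Call:
servo_tool --series '[[[0.05,0,0.08,0,0.002,0,1],[0.07,0,0.16,0,0.002,0,1],[0.07,0,0.22,0,0.002,0,1],[0.07,0,0.25,0,0.002,0,1],[0.07,0,0.265,0,0.002,0,1],[0.07,0,0.272,0,0.002,0,1],[0.07,0,0.272,0,0.002,0,1],[0.1,0,0.272,0,0.002,0,1],[0.13,0,0.272,0,0.002,0,1],[0.14,0,0.272,0,0.002,0,1],[0.14,0,0.272,0,0.002,0,1]]]'

```text
time_s: 22.37
tool_pos: [0.5755, -0.0839, 0.0113]
tool_rot: [-180.0, -0.0, -0.1]
force: [-0.5, -0.5, -0.2]
grip_width: 0.087
grasp_force: 0.0
```

```bash
python3 -c "
from h import *
o=get_obs();print(o['tool_pos'],o['tool_rot'],o['force'])";python3 tilt.py .642
```

```text
[ 0.57550926 -0.08385994  0.01129364] [-1.79994091e+02 -1.70044728e-02 -6.14531199e-02] [-0.47983919 -0.49982948 -0.22782983]
[ 0.5755 -0.0839  0.0113] [-0.5 -0.5 -0.2]
slope deg x,y [-1.23 -0.08] z0 mm 76.1 rms 0.84 20351
rim -0.138 [(-0.04, 54.8), (-0.02, 54.3), (0, 53.9), (0.02, 53.3)]
rim -0.028 [(-0.04, 54.9), (-0.02, 54.4), (0, 54.0), (0.02, 53.5)]
```

Call:
servo_tool --series '[[[0.006,0,0.006,0,0,0,1],[0.013,0,0.006,0,0,0,1],[0.02,0,0.006,0,0,0,1],[0.027,0,0.006,0,0,0,1],[0.032,0,0.006,0,0,0,1],[0.036,0,0.006,0,0,0,1],[0.036,0,0.006,0,0,0,1]]]'

```text
time_s: 23.0
tool_pos: [0.5854, -0.0839, 0.009]
tool_rot: [-180.0, 0.0, -0.1]
force: [0.5, -0.2, -0.0]
grip_width: 0.087
grasp_force: 0.0
```

```bash
python3 wp.py;python3 tilt.py .650
```

```text
[ 0.5854 -0.0839  0.009 ] [-1.8e+02  2.0e-02 -6.0e-02] [ 0.5 -0.2 -0. ]
plate (array([652.1, -83.4]), array([131.2, 111.1]), 89.9) 39798
brick (array([652.2, -76.3]), array([79.2, 97.3]), 0.4) 0.07012716576607167
[ 0.5851 -0.0839  0.0089] [ 0.5 -0.1  0. ]
slope deg x,y [-0.2   0.27] z0 mm 71.1 rms 2.19 24301
rim -0.138 [(-0.04, 47.9), (-0.02, 47.9), (0, 56.7), (0.02, 47.7)]
rim -0.028 [(-0.04, 48.1), (-0.02, 48.0), (0, 57.8), (0.02, 48.0)]
```

The plate has dropped home: top at 48 mm, level, at (652, −83). Next is the gate. Retreat, close the fingers, and go behind the post.

Call:
servo_tool --series '[[[-0.06,0,0,0,0,0,1],[-0.1,0,-0.1,0,0,0,0],[-0.1,0,-0.22,0,0,0,0],[-0.1,-0.1,-0.34,0,0,0.03,0],[-0.13,-0.22,-0.34,0,0,0.07,0],[-0.15,-0.34,-0.34,0,0,0.11,0],[-0.17,-0.46,-0.34,0,0,0.15,0],[-0.18,-0.58,-0.34,0,0,0.19,0],[-0.18,-0.623,-0.34,0,0,0.233,0],[-0.18,-0.623,-0.34,0,0,0.233,0],[-0.18,-0.623,-0.34,0,0,0.233,0]]]'

```text
time_s: 24.02
tool_pos: [0.5307, 0.1048, 0.1111]
tool_rot: [180.0, 0.0, -41.8]
force: [0.6, 0.5, -0.6]
grip_width: 0.0281
grasp_force: 0.0
```

```bash
python3 -c "
from h import *
o=get_obs();print(o['tool_pos'],o['tool_rot'],o['grip_width'],o['qpos'])
for n in('top','side'):
    c=eyes.read_camera(n);P=cloud(c);hsv=cv2.cvtColor(c['frame'],cv2.COLOR_RGB2HSV).astype(int);z=P[...,2]
    m=(hsv[...,0]>18)&(hsv[...,0]<35)&(hsv[...,1]>130)&(hsv[...,2]>100)&(z>.036)&(z<.06)&(P[...,0]>.46)&(P[...,0]<.62)&(P[...,1]>-.0)&(P[...,1]<.13)
    if m.sum()>8: print(n,m.sum(),rect(P[m]))
c,P,T=wcloud();z=P[...,2]
m=(c['frame'].max(-1)<70)&(z>.055)&(z<.09)&(np.hypot(P[...,0]-.511,P[...,1]-.081)<.025)&(c['depth']>0)
print('knob',m.sum(),P[m].mean(0) if m.sum() else 0)
"
```

```text
[0.53069956 0.10483253 0.11112064] [ 1.79959414e+02  3.49654629e-02 -4.18436469e+01] 0.028133457942413186 [  22.02859891   11.88182086  -39.94721244  103.46332917    8.20880692
   67.63532537 -152.30149151]
top 88 (array([546.2,  48.3]), array([ 16.7, 114.9]), 53.1)
side 115 (array([546.6,  52.2]), array([ 18.4, 121. ]), 48.3)
knob 281 [0.51236139 0.07861609 0.07817198]
```

Call:
servo_tool --series '[[[0,0,0,0,0,-0.03,0],[0,0,0,0,0,-0.04,0],[0,0,0,0,0,-0.04,0],[0,0,0,0,0,-0.04,0],[0,0,0.08,0,0,-0.04,0],[0,0,0.16,0,0,-0.04,0],[0,0,0.23,0,0,-0.04,0],[0,0,0.27,0,0,-0.04,0],[0,0,0.285,0,0,-0.04,0],[0,0,0.285,0,0,-0.04,0]]]'

```text
time_s: 25.0
tool_pos: [0.5302, 0.1028, 0.0246]
tool_rot: [179.9, 0.2, -34.8]
force: [-0.2, -0.5, 0.1]
grip_width: 0.0006
grasp_force: 0.0
```

```bash
python3 -c "
from h import *
o=get_obs();r=R.from_euler('xyz',o['tool_rot'],degrees=True);print(o['tool_pos'],o['tool_rot'],o['grip_width'],o['qpos'][6],o['force'])
def rows(As,s=16.5,z=None):
    for a in As:
        t=np.radians(a);p=np.array([.5855,.0148])+.1*np.array([-np.sin(t),-np.cos(t)])-s/1e3*np.array([np.cos(t),-np.sin(t)])
        print(a,np.round(p,3),row(p[0],p[1],o['tool_pos'][2],max(90-a,-35)))
rows([132,126,118,110,102,94,86,78,70,62,54,46])
"
```

```text
[0.53019678 0.10277669 0.0245754 ] [ 1.79888673e+02  1.62729701e-01 -3.48367075e+01] 0.000582598235979549 -148.88258848957926 [-0.2056845  -0.47789296  0.13531751]
132 [0.522 0.094] [-0.005, 0.0393, 0.0001, 0.0006, 0.0009, 0.0009]
126 [0.514 0.087] [-0.0133, 0.0736, 0.0002, 0.0006, 0.0009, 0.0009]
118 [0.505 0.076] [-0.0187, 0.1205, 0.0003, 0.0006, 0.0009, -0.038]
110 [0.497 0.065] [-0.0175, 0.1676, 0.0004, 0.0005, 0.001, -0.0824]
102 [0.491 0.052] [-0.0097, 0.2141, 0.0004, 0.0004, 0.001, -0.1269]
94 [0.487 0.038] [0.0044, 0.259, 0.0005, 0.0004, 0.001, -0.1713]
86 [0.485 0.024] [0.0247, 0.3016, 0.0005, 0.0003, 0.0011, -0.2158]
78 [0.484 0.01 ] [0.0507, 0.3409, 0.0005, 0.0002, 0.0011, -0.2602]
70 [ 0.486 -0.004] [0.0819, 0.3762, 0.0005, 0.0001, 0.0011, -0.3046]
62 [ 0.489 -0.018] [0.1177, 0.4069, 0.0005, 0.0001, 0.0012, -0.3491]
54 [ 0.495 -0.031] [0.1575, 0.4322, 0.0004, -0.0, 0.0012, -0.3935]
46 [ 0.502 -0.043] [0.2003, 0.4518, 0.0003, -0.0001, 0.0012, -0.438]
```

Call:
servo_tool --series '[[[-0.005,0.039,0,0,0,0,0],[-0.01,0.057,0,0,0,0,0],[-0.0133,0.0736,0,0,0,0,0],[-0.0165,0.097,0,0,0,-0.02,0],[-0.0187,0.1205,0,0,0,-0.038,0],[-0.0185,0.144,0,0,0,-0.06,0],[-0.0175,0.1676,0,0,0,-0.082,0],[-0.014,0.191,0,0,0,-0.105,0],[-0.0097,0.214,0,0,0,-0.127,0],[-0.003,0.237,0,0,0,-0.149,0],[0.0044,0.259,0,0,0,-0.171,0],[0.014,0.281,0,0,0,-0.193,0]]]'

```text
time_s: 26.0
tool_pos: [0.4864, 0.0308, 0.0265]
tool_rot: [180.0, -0.0, 0.1]
force: [0.6, 0.6, 0.1]
grip_width: 0.0004
grasp_force: 0.3
```

```bash
cat > g.py <<'E'
from h import *
import sys
o=get_obs();print(o['tool_pos'],o['tool_rot'],o['qpos'][6],o['force'])
c=eyes.read_camera('side');P=cloud(c);hsv=cv2.cvtColor(c['frame'],cv2.COLOR_RGB2HSV).astype(int);z=P[...,2]
m=(hsv[...,0]>18)&(hsv[...,0]<35)&(hsv[...,1]>130)&(hsv[...,2]>100)&(z>.033)&(z<.06)&(P[...,0]>.46)&(P[...,0]<.62)&(P[...,1]>-.12)&(P[...,1]<.13)
print('gate',m.sum(),rect(P[m]),P[m].mean(0))
for a in map(float,sys.argv[1:]):
    t=np.radians(a);p=np.array([.5855,.0148])+.1*np.array([-np.sin(t),-np.cos(t)])-.0165*np.array([np.cos(t),-np.sin(t)])
    print(a,np.round(p,3),row(p[0],p[1],.0245,max(90-a,-35)))
E
python3 g.py 86 78 70 62 54 46 38 30 22 14 8 0
```

```text
[0.48644506 0.03083963 0.02645045] [ 1.79955533e+02 -2.61431546e-02  1.16068936e-01] -104.24141661368311 [0.63221724 0.58246454 0.06368665]
gate 120 (array([534.5,  18.5]), array([ 18.4, 117.6]), 89.3) [0.5445457  0.01751996 0.04634178]
86.0 [0.485 0.024] [-0.0051, 0.0157, 0.0058, 0.0006, 0.0002, -0.0212]
78.0 [0.484 0.01 ] [-0.0064, 0.0629, 0.0059, 0.0006, 0.0002, -0.0656]
70.0 [ 0.486 -0.004] [-0.0011, 0.1097, 0.006, 0.0006, 0.0002, -0.11]
62.0 [ 0.489 -0.018] [0.0107, 0.1553, 0.0061, 0.0006, 0.0003, -0.1545]
54.0 [ 0.495 -0.031] [0.0287, 0.1989, 0.0062, 0.0006, 0.0003, -0.1989]
46.0 [ 0.502 -0.043] [0.0525, 0.2395, 0.0063, 0.0005, 0.0004, -0.2434]
38.0 [ 0.511 -0.054] [0.0818, 0.2765, 0.0063, 0.0005, 0.0004, -0.2878]
30.0 [ 0.521 -0.064] [0.116, 0.3089, 0.0064, 0.0005, 0.0004, -0.3323]
22.0 [ 0.533 -0.072] [0.1543, 0.3363, 0.0064, 0.0005, 0.0005, -0.3767]
14.0 [ 0.545 -0.078] [0.1961, 0.3582, 0.0064, 0.0004, 0.0005, -0.4212]
8.0 [ 0.555 -0.082] [0.2292, 0.3706, 0.0064, 0.0004, 0.0006, -0.4545]
0.0 [ 0.569 -0.085] [0.275, 0.3816, 0.0064, 0.0004, 0.0006, -0.4989]
```

Working: the gate is now at about 90°. Continuing the arc.

Call:
servo_tool --series '[[[-0.005,0.016,0,0,0,-0.021,0],[-0.006,0.04,0,0,0,-0.043,0],[-0.0064,0.063,0,0,0,-0.066,0],[-0.004,0.086,0,0,0,-0.088,0],[-0.001,0.11,0,0,0,-0.11,0],[0.004,0.133,0,0,0,-0.132,0],[0.0107,0.155,0,0,0,-0.154,0],[0.019,0.177,0,0,0,-0.177,0],[0.0287,0.199,0,0,0,-0.199,0],[0.04,0.219,0,0,0,-0.221,0],[0.0525,0.24,0,0,0,-0.243,0],[0.066,0.258,0,0,0,-0.265,0]]]'

```text
time_s: 27.05
tool_pos: [0.5059, -0.0466, 0.0261]
tool_rot: [-180.0, 0.1, 47.7]
force: [0.1, 0.6, 0.4]
grip_width: 0.0006
grasp_force: 0.4
```

```bash
python3 g.py 38 30 22 14 8 4 0 -2
```

```text
[ 0.50593238 -0.0466335   0.02612441] [-1.79996702e+02  8.23931325e-02  4.77086184e+01] -50.378953326152754 [0.10274184 0.59518026 0.37275058]
gate 105 (array([557. , -23.4]), array([115.4,  28.3]), 48.5) [ 0.55649945 -0.01362305  0.04695136]
38.0 [ 0.511 -0.054] [-0.0054, 0.0234, 0.0055, 0.0002, 0.0003, -0.0233]
30.0 [ 0.521 -0.064] [-0.0063, 0.0705, 0.0055, 0.0002, 0.0004, -0.0678]
22.0 [ 0.533 -0.072] [-0.0007, 0.1173, 0.0055, 0.0002, 0.0004, -0.1122]
14.0 [ 0.545 -0.078] [0.0113, 0.1629, 0.0056, 0.0002, 0.0004, -0.1567]
8.0 [ 0.555 -0.082] [0.0245, 0.1957, 0.0056, 0.0001, 0.0004, -0.19]
4.0 [ 0.562 -0.084] [0.0351, 0.2168, 0.0056, 0.0001, 0.0004, -0.2122]
0.0 [ 0.569 -0.085] [0.0472, 0.237, 0.0056, 0.0001, 0.0004, -0.2344]
-2.0 [ 0.573 -0.086] [0.0538, 0.2468, 0.0056, 0.0001, 0.0004, -0.2455]
```

Call:
servo_tool --series '[[[-0.005,0.023,0,0,0,-0.023,0],[-0.006,0.047,0,0,0,-0.045,0],[-0.0063,0.07,0,0,0,-0.068,0],[-0.004,0.094,0,0,0,-0.09,0],[-0.0007,0.117,0,0,0,-0.112,0],[0.005,0.14,0,0,0,-0.134,0],[0.0113,0.163,0,0,0,-0.157,0],[0.018,0.18,0,0,0,-0.174,0],[0.0245,0.196,0,0,0,-0.19,0],[0.035,0.217,0,0,0,-0.212,0],[0.042,0.228,0,0,0,-0.223,0],[0.047,0.236,0,0,0,-0.234,0]]]'

```text
time_s: 28.1
tool_pos: [0.5677, -0.0837, 0.0258]
tool_rot: [-179.9, 0.0, 89.7]
force: [-0.3, -0.1, 0.2]
grip_width: 0.0007
grasp_force: 0.3
```

```bash
python3 g.py 0 -2 -4; python3 wp.py
```

```text
[ 0.56771976 -0.08371682  0.02575174] [-1.79911095e+02  4.62078798e-02  8.96560798e+01] -11.248932316524098 [-0.29384618 -0.06609813  0.20118717]
gate 65 (array([586.5, -26.4]), array([ 14.6, 108.9]), 1.4) [ 0.58510324 -0.01658597  0.04890688]
0.0 [ 0.569 -0.085] [-0.0047, 0.0041, 0.004, -0.0006, 0.0002, -0.0014]
-2.0 [ 0.573 -0.086] [-0.0064, 0.0158, 0.004, -0.0006, 0.0002, -0.0125]
-4.0 [ 0.576 -0.086] [-0.0076, 0.0275, 0.004, -0.0006, 0.0002, -0.0237]
[ 0.5678 -0.0838  0.0257] [-1.799e+02  4.000e-02  8.974e+01] [-1.2 -0.   0.7]
plate (array([654.1, -51.4]), array([ 69.9, 115.8]), 88.7) 14609
brick (array([651.9, -51.9]), array([68.8, 80.7]), 88.7) 0.07009731837000127
```

Call:
servo_tool --series '[[[0,0.005,0,0,0,0,0],[0,0.01,0,0,0,0,0],[0,0.012,0,0,0,0,0],[0,0.012,0,0,0,0,0]]]'

```text
time_s: 28.53
tool_pos: [0.568, -0.0836, 0.0252]
tool_rot: [-179.5, 0.1, 89.6]
force: [-8.6, -0.7, 7.1]
grip_width: 0.0008
grasp_force: 5.1
```

The gate is against its stop (8.6 N with no movement). Backing off, raising, and checking.

Call:
servo_tool --series '[[[0,0,0,0,0,0,0],[0,-0.03,0,0,0,0,0],[0,-0.08,0,0,0,0,0],[0,-0.1,-0.1,0,0,0,0],[0,-0.15,-0.2,0,0,0,0],[0,-0.25,-0.35,0,0,0,0],[0,-0.38,-0.45,0,0,0,0],[0,-0.45,-0.45,0,0,0,0],[0,-0.45,-0.45,0,0,0,0]]]'

```text
time_s: 29.28
tool_pos: [0.4343, -0.0841, 0.1654]
tool_rot: [179.8, 1.0, 89.6]
force: [1.9, 0.7, 1.0]
grip_width: 0.0004
grasp_force: 0.0
```

```bash
python3 -c "
from h import *
c=eyes.read_camera('top');P=cloud(c);f=c['frame'];hsv=cv2.cvtColor(f,cv2.COLOR_RGB2HSV).astype(int);z=P[...,2]
m=(hsv[...,0]>18)&(hsv[...,0]<35)&(hsv[...,1]>130)&(hsv[...,2]>100)&(z>.036)&(z<.06)&(abs(P[...,0]-.585)<.04)&(P[...,1]>-.12)&(P[...,1]<.03)
print('gate',m.sum(),rect(P[m]),cv2.fitLine((P[m][:,:2]*1000).astype(np.float32),cv2.DIST_L2,0,.01,.01).ravel())
b=(abs(P[...,0]-.6525)<.035)&(abs(P[...,1]+.083)<.035)&(hsv[...,2]>120);print('brick z',np.median(z[b]))
w=(hsv[...,1]<60)&(hsv[...,2]>130)&(z>.04)&(z<.09)&(abs(P[...,0]-.65)<.075)&(abs(P[...,1]+.083)<.068)
print('plate',rect(P[w])); b=w&(z>.064)&(z<.073);print('brick',rect(P[b]))
cv2.imwrite('pics/end.png',cv2.resize(f[130:270,215:335,::-1],None,fx=4.2,fy=4.2,interpolation=cv2.INTER_CUBIC))"
```

```text
gate 58 (array([585. , -36.3]), array([113.7,   9.2]), 86.5) [ 1.6586810e-02  9.9986243e-01  5.8621869e+02 -2.1388906e+01]
brick z 0.07123589395626961
plate (array([646.1, -81.7]), array([129.4, 131. ]), 89.6)
brick (array([654.8, -82.6]), array([124.2,  79.5]), 89.6)
```

View pics/end.png

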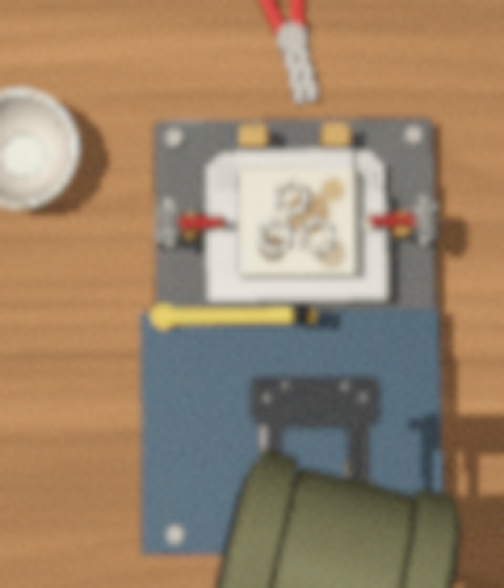

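The final view shows the plate home under both spring tips, (230,222) and (372,221), and the gate shut across behind it (row ~316). The robot is clear.

Call:
servo_tool --series '[[[0,0,-0.05,0,0,0,0],[0,0,-0.05,0,0,0,0],[0,0,-0.05,0,0,0,0],[0,0,-0.05,0,0,0,0]]]'

```text
time_s: 29.67
tool_pos: [0.4366, -0.0822, 0.1742]
tool_rot: [-179.9, -0.2, 89.8]
force: [-0.2, -0.6, -1.4]
grip_width: 0.0007
grasp_force: 0.0
```

```bash
python3 -c "
from h import *
print(get_obs()['force'],env.sign_off())"
```

```text
the job is handed in; nothing more can be done
[-0.23391551 -0.61481337 -1.40722726] None
```

The plate is home on the three balls and the gate is shut against its stop, handed in at 29.7 s; but on the way in the plate tipped nose-down to about 11°, and while I gripped the brick to level it the plate rose about 4–5 mm off its supports, so the "no lifting or tipping" condition was not strictly kept.

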